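# Seat a measuring cell in the calibration fixture and close the yoke

## Task

Put the square-necked steel measuring cell into the pocket of the loading fixture and press it straight down through the drag of the lift pad until you feel it stop solidly on the seat plate below, whose height is set differently every time, then hold it there a moment with a firm push of about 20 N (never beyond 50 N). Only then swing the hinged yoke all the way down over it and let go, leaving the cell fully home and the other things on the bench where they are.

Things in the scene. Friction and masses are not known exactly. Their poses are not given: they have to be found in the camera images.
- cell: measuring cell, loose, 0.32 to 0.52 kg: steel foot 70 (its x) x 62 (its y) x 22 mm high, and on its middle a square neck 30 x 30 mm from 22 to 72 mm above the underside (upper part painted blue), the place to grip. Origin: centre of the underside, z up. Stands upright on the bench at the start. Fits the pocket either way round (half turn).
- nest: loading fixture, fixed: aluminium block 100 x 92 mm with a pocket 72 (its x) x 64 (its y) mm, 1 mm clear all round the cell's foot, its mouth square-edged. Origin: below the pocket's centre at bench level, z up; rim of the pocket 30 mm above it. Hinge lugs, 53 mm high, reach to 78 mm on the +x side. A cell that is home has its shoulder 32 to 40 mm above the bench.
- pocket (a point): centre of the pocket's mouth, level with the rim. The seat plate lies 12 to 20 mm below it, set differently each time. Over it stands a round lift pad, 34 mm across, its top 4 to 7 mm below the rim: no spring, stays where left, slides down only against a steady drag of 9 N, more than the cell's weight, so a cell merely set down stays proud. The seat is hard (60 N/mm).
- yoke (a joint): hinge angle (rad) of the clamp yoke: 0 closed, level on its own stop, 0.5 to 8.5 mm over a home cell's shoulder; grows as it swings up and away to the fixture's +x side; 1.57 upright; starts at 1.7 to 2.0, travel ends at 2.1. Friction 0.2 N m: it stays where left. Can be pushed over from its outer (+x) face, its upper face when closed, with shut fingers: 2 to 4 N at the cross-bar.
- yoke_hinge (a point): point on the yoke's hinge axis, midway between the lugs, 64 mm along the fixture's +x from its origin and 44.5 mm above the bench; the hinge axis is the fixture's y
- yoke_bar (a point): middle of the yoke's cross-bar, on the face that is upper when closed, 109 mm from the hinge axis, 4 mm off the yoke's mid plane; moves with it. The yoke is a flat steel fork 8 mm thick, 0.16 kg; two arms (40 mm gap) pass beside the cell's neck to the cross-bar (104 to 114 mm from the hinge, 60 mm long); a tab 24 mm wide goes on to 141 mm.
- transmitter_a: bystander: finished pressure transmitter, steel foot and blue round head, 131 mm tall, 0.95 kg; origin at the centre of its underside
- transmitter_b: bystander: a second such transmitter, 131 mm tall
- screwdriver: bystander: screwdriver 170 mm long lying along its x, in the middle of the bench
- wrench: bystander: flat spanner 160 mm long lying along its x
- plug_cup: bystander: grey plastic cup, 70 mm across, 50 mm high
- round_flange: bystander: round steel flange, 60 mm across, 34 mm high, with a round stub
- calibrator: bystander: grey hand-held calibrator, 150 x 85 x 32 mm, lying flat

How it is judged:
By the outcome, as a careful person would: the job done as asked, in the order asked, and still so for the second after the job is handed in, with the robot touching nothing.
It also fails if it takes over 72 s, if anything falls off the work surface, if the arm or the gripper's body presses on something with over 40 N, if the wrist force passes 120 N, or if a joint passes its speed limit or range.

## Robot

A 6-joint arm with a two-finger parallel gripper is mounted at the origin on the work surface. World frame = base frame: x ahead of the robot, y to its left, z up, the work surface at z = 0. Lengths are in m, angles in rad, forces in N, time in s.
With the tool pointing down it reaches from about 0.35 to 0.975 m from the base axis. Payload 17.4 kg.
Tool frame: the origin (TCP) lies midway between the tips of the shut fingers; the grasp point (between the pads) lies 19 mm behind it; x points along the fingers, y is the direction in which the jaws open and shut, and the axes are right-handed (so a half turn about x gives the same grasp; the last joint's range is limited). The gripper opens to 85 mm and grips with 20 to 120 N. Pads are 22 mm wide; open, the fingers measure 114 mm over their backs; the gripper's body (76 mm by 85 mm) begins 54 mm behind the grasp point. The pads swing forward as they close: fully open they stand 13 mm farther back than shut.
Start: joints at [-1.167, 0.116, 1.442, -0, 1.584, -0.038], TCP at [0.289, -0.61, 0.231] pointing down, gripper open.
Joint ranges: [-2.83, 2.83], [-0.83, 2.19], [0.07, 2.5], [-1.14, 4.28], [0.01, 3], [-2.97, 2.97]. Speed limits (rad/s): [1.89, 1.89, 2.22, 3.14, 3.14, 3.14].

## Interface

Orientations are given as [roll, pitch, yaw] about the fixed x, y, z axes, in that order (R = Rz(yaw) Ry(pitch) Rx(roll)).
In Python, from plant import sense, snapshot, get_calibration, close_job, find_in, mark_of gives the robot as it stands. The module is installed in compiled form; this text tells all that it offers.
- The arm moves only by the shell command python3 -m inch 'ROWS' [OPENING] [FORCE]. ROWS is JSON, one flat list of numbers, 4 for each row, row after row: the shift along the tool's x, y, z in m, then the turn about the tool's x in degrees. In form: [tx, ty, tz, turn, tx, ty, tz, turn, ...]. A call has 1 to 20 rows; each row shifts and turns the pose as measured when the row begins, along the tool's axes as they then stand; what a row does not reach is not made up. A row lasts 1/10 s, in which the tool goes at most 50 mm and 8.59 degrees, less where a joint would pass 70% of its speed; a pose out of reach is approached as far as the arm can. A call with a gripper value outside its range is refused whole. OPENING is the opening, from 0 (shut) to 1 (fully open), set as the call begins (- or left out, the last holds). The fingers move at their own pace and stop on an object; FORCE is the grip in N (left out, the last holds). Time passes only in rows, so rows that do not move let the fingers close. It gives the time, the measured TCP pose, the force and the opening at its end, in the units of the state.
- sense(): the state, without advancing time (a new reading comes with each control period).
- snapshot(name): name is "scene" or "side" or "wrist"; returns the picture (480x640x3 uint8, red, green, blue); there is no depth.
- get_calibration(name): a dict with "fx", "fy", "cx", "cy" (pixels), "k1" (the pictures are not rectified: a ray, as slopes to the right and down, at radius r is drawn at 1 + k1 r^2 times it, then the intrinsics apply), "rvec" (rotation vector, rad) and "tvec" (3), from world to camera coordinates, as OpenCV has them. Camera axes: x right, y down, z forward; pixel columns grow to the right and rows downward; lengths in m; the calibration is good to about 2 mm. A picture is of the moment at which its call begins: read the wrist's pose just before it. get_calibration takes no time and is no camera call; for the wrist camera it gives the pose at the moment of the call.
- close_job(): hands the job in, once; it reports no verdict.
Trained networks look in the newest picture that a camera, given by its name, has taken for a name from the list of things; names that differ only in an ending like _2 or _b are one class to them, and where a whole thing is asked for, a point or a joint stands for the part that bears it (a point fixed in the world has none). Each returns a list of dicts, best first, with "conf" (0 to 1); they miss things now and then, are a little off and sometimes report something else, mostly with a low value. They report only what shows in the picture. A call takes as long as a camera call.
- find_in(thing, camera): "xyz" ([x, y, z] in m, in world coordinates, good to about 4 mm: the middle of the surface that is visible of it).
- mark_of(thing, camera): "xyz" ([x, y, z] in m, in world coordinates, good to about 4 mm: a listed point, or the origin of a listed thing).
The state is a dict: "time_s": time; "q": joint angles; "joint_vel": joint speeds; "tau": joint torques, N m; "tool_pos": TCP position; "tool_rot": TCP orientation; "ft_force": force on the tool from outside, world axes, zero at the start; "moment": the same for the moment, N m; "opening": opening from 0.0 (shut) to 1.0 (fully open).
Only numpy, scipy, OpenCV 4.12 (cv2) and the standard library are available. Lean on these libraries where they do the work, as an engineer would, in place of code of your own. Each camera call takes 0.05 s, during which the arm holds its last target.

## Working session

There is one attempt and no reset: what is moved stays moved. The work goes in short steps, Python scripts to look and compute and a shell command to move; the robot and the scene stay as the last step left them, time stands still between calls to the robot, and variables do not carry over. Pictures are saved under pics/ and viewed, and the job is handed in when it is done.

```bash
mkdir -p pics; python3 - <<'E'
from plant import *
import cv2,numpy as np
s=sense();print({k:np.round(v,3).tolist() for k,v in s.items()})
for c in ("scene","side"):
    im=snapshot(c);cv2.imwrite(f"pics/{c}0.png",im[:,:,::-1])
    for t in (("cell","nest","pocket","yoke_bar","yoke_hinge","transmitter_a","plug_cup","round_flange","calibrator") if c=="scene" else ("cell","pocket","yoke_bar","yoke_hinge","nest")):
        print(c,t,[(round(d["conf"],2),np.round(d["xyz"],3).tolist()) for d in mark_of(t,c)[:3]])
print(sense()["time_s"])
E
```

```text
{'time_s': 0.0, 'q': [-1.167, 0.117, 1.442, 0.0, 1.584, -0.038], 'joint_vel': [-0.003, -0.001, 0.001, 0.0, 0.001, -0.0], 'tau': [-0.005, -73.199, -63.25, -0.0, 0.006, 0.0], 'tool_pos': [0.289, -0.61, 0.231], 'tool_rot': [-1.614, 1.57, 1.97], 'ft_force': [1.057, -0.244, 0.965], 'moment': [-0.01, -0.032, 0.078], 'opening': 0.997}
scene cell [(0.66, [0.505, 0.174, -0.0]), (0.35, [0.603, -0.17, 0.144])]
scene nest [(0.57, [0.495, -0.153, 0.001])]
scene pocket [(0.55, [0.494, -0.152, 0.032])]
scene yoke_bar [(0.9, [0.602, -0.17, 0.141])]
scene yoke_hinge [(0.88, [0.56, -0.164, 0.045]), (0.34, [0.503, 0.174, -0.001])]
scene transmitter_a [(0.89, [0.613, -0.4, 0.005]), (0.84, [0.539, 0.401, 0.001])]
scene plug_cup [(0.64, [0.405, -0.37, 0.0])]
scene round_flange [(0.64, [0.342, 0.308, 0.003]), (0.61, [0.606, -0.17, 0.138])]
scene calibrator [(0.58, [0.409, -0.532, -0.0])]
side cell [(0.36, [0.502, -0.007, -0.002])]
side pocket [(0.91, [0.499, -0.149, 0.028]), (0.51, [0.5, -0.155, 0.001])]
side yoke_bar [(0.84, [0.605, -0.17, 0.148])]
side yoke_hinge [(0.91, [0.559, -0.164, 0.044])]
side nest [(0.63, [0.498, -0.153, -0.003])]
0.8
```

View pics/scene0.png

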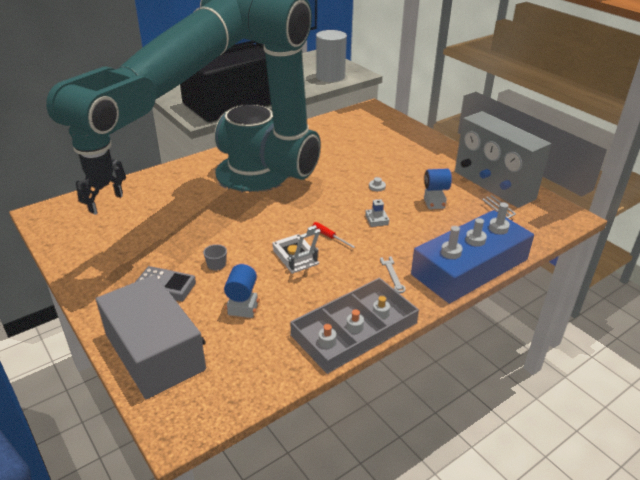

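View pics/side0.png

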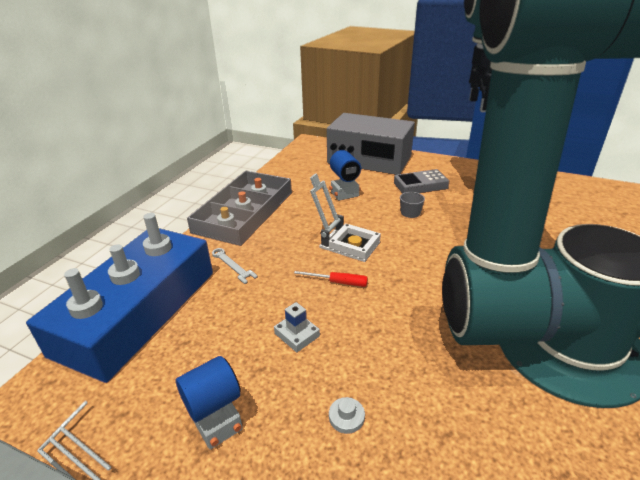

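The scene camera shows the cell at about (377,212) and the nest with its open yoke at (297,250). In the side view the cell is at (297,325) and the nest at (350,240). The networks agree, except for the side view's 0.36 cell hit, which is the screwdriver. Next I'll write helpers and work out the move.

```bash
cat > h.py <<'E'
from plant import *
import cv2,numpy as np
from scipy.spatial.transform import Rotation as Ro
def R(): return Ro.from_euler('xyz',sense()["tool_rot"]).as_matrix()
def rep():
    s=sense();r=R();print("t",round(s["time_s"],2),"pos",np.round(s["tool_pos"],4),"op",round(s["opening"],3),"F",np.round(s["ft_force"],1),"M",np.round(s["moment"],2))
    print(" x",np.round(r[:,0],4),"y",np.round(r[:,1],4),"z",np.round(r[:,2],4),"jaw yaw",round(np.degrees(np.arctan2(r[1,1],r[0,1])),2), "q6",round(s["q"][5],2))
def to(p):
    d=np.array(p)-sense()["tool_pos"];print("tool shift",np.round(R().T@d,4),"dist",round(np.linalg.norm(d),4))
def cal(c):
    k=get_calibration(c);K=np.array([[k["fx"],0,k["cx"]],[0,k["fy"],k["cy"]],[0,0,1.]])
    return K,np.array([k["k1"],0,0,0,0.]),np.array(k["rvec"],float),np.array(k["tvec"],float)
def proj(P,C): return cv2.projectPoints(np.array(P,float).reshape(-1,3),C[2],C[3],C[0],C[1])[0][:,0]
def unproj(px,z,C):
    u=cv2.undistortPoints(np.array(px,float).reshape(-1,1,2),C[0],C[1])[:,0]
    M=cv2.Rodrigues(C[2])[0];c=-M.T@C[3];d=np.c_[u,np.ones(len(u))]@M
    return c+d*((z-c[2])/d[:,2])[:,None]
def shot(c,n):
    C=cal(c);im=snapshot(c);cv2.imwrite(f"pics/{n}.png",im[:,:,::-1]);np.savez(f"pics/{n}.npz",im=im,K=C[0],d=C[1],r=C[2],t=C[3]);return im,C
def load(n):
    z=np.load(f"pics/{n}.npz");return z["im"],(z["K"],z["d"],z["r"],z["t"])
E
python3 - <<'E'
from h import *
rep();to((0.45,0.17,0.26))
C=cal("wrist");M=cv2.Rodrigues(C[2])[0];c=-M.T@C[3];print("cam in tool",np.round(R().T@(c-sense()["tool_pos"]),3),"axes(rows) in tool",np.round(M@R(),2))
E
```

```text
t 0.8 pos [ 0.2886 -0.6102  0.2313] op 0.996 F [0.5 0.1 0.1] M [-0.07  0.01 -0.  ]
 x [ 0. -0. -1.] y [ 0.4275 -0.904   0.    ] z [-0.904  -0.4275 -0.    ] jaw yaw -64.69 q6 -0.04
tool shift [-0.0287 -0.6363 -0.4795] dist 0.7972
cam in tool [-0.144 -0.    -0.07 ] axes(rows) in tool [[ 0.    1.    0.  ]
 [-0.27 -0.    0.96]
 [ 0.96 -0.    0.27]]
```

```bash
python3 -m inch '[-0.001,-0.036,-0.031,0,-0.001,-0.036,-0.031,0,-0.001,-0.036,-0.031,0,-0.001,-0.036,-0.031,0,-0.001,-0.036,-0.031,0,-0.001,-0.036,-0.031,0,-0.001,-0.036,-0.031,0,-0.001,-0.036,-0.031,0,-0.001,-0.036,-0.031,0,0,-0.036,-0.031,0,0,-0.036,-0.031,0,0,-0.036,-0.031,0,0,-0.036,-0.031,0,0,-0.036,-0.031,0,0,-0.036,-0.031,0,0,-0.036,-0.031,0,0,-0.036,-0.031,0]'
python3 - <<'E'
from h import *
rep();to((0.505,0.174,0.24))
shot("wrist","w1")
for t in ("cell",): print([(round(d["conf"],2),np.round(d["xyz"],3).tolist()) for d in mark_of(t,"wrist")[:3]])
E
```

```text
time_s: 2.5
tool_pos: [0.5075, 0.1947, 0.2428]
tool_rot: [2.74, 1.561, 0.033]
ft_force: [0.5, -0.8, 0.2]
opening: 1.002
t 2.5 pos [0.5075 0.1947 0.2428] op 1.002 F [ 0.5 -0.8  0.2] M [-0.01 -0.04  0.02]
 x [ 9.6e-03  3.0e-04 -1.0e+00] y [ 0.4203 -0.9074  0.0037] z [-0.9073 -0.4203 -0.0088] jaw yaw -65.15 q6 1.46
tool shift [0.0028 0.0177 0.011 ] dist 0.021
[(0.93, [0.503, 0.175, -0.001])]
```

View pics/w1.png

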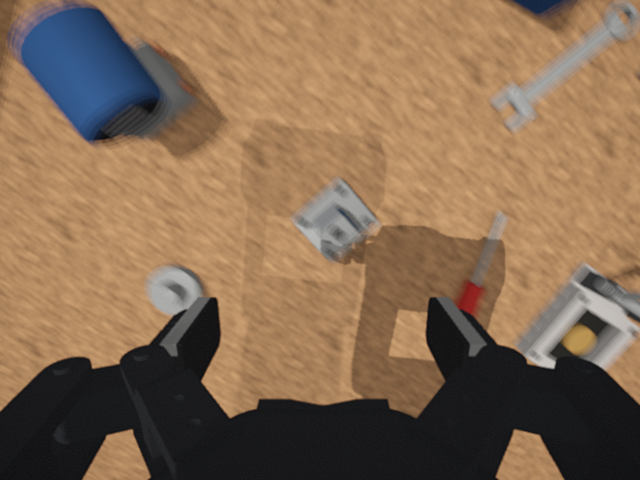

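```bash
python3 -m inch '[0.03,0.018,0.011,0,0.02,0,0,0,0,0,0,0]'
python3 - <<'E'
from h import *
rep();to((0.505,0.174,0.24))
im,C=shot("wrist","w2")
for t in ("cell","pocket","nest","yoke_hinge"): print(t,[(round(d["conf"],2),np.round(d["xyz"],3).tolist()) for d in mark_of(t,"wrist")[:3]])
p=proj([(0.503,0.175,0.022)],C)[0];print(p)
x,y=p.astype(int);x0,y0=max(x-75,0),max(y-60,0)
cv2.imwrite("pics/w2c.png",cv2.resize(im[y0:y0+120,x0:x0+150,::-1],None,fx=5,fy=5,interpolation=cv2.INTER_CUBIC));print(x0,y0)
E
```

```text
time_s: 2.9
tool_pos: [0.5059, 0.1768, 0.1908]
tool_rot: [2.798, 1.562, 0.098]
ft_force: [-0.0, 0.1, 0.1]
opening: 1.0
t 2.9 pos [0.5059 0.1768 0.1908] op 1.0 F [-0.   0.1  0.1] M [-0.04 -0.02 -0.01]
 x [ 8.4e-03  8.0e-04 -1.0e+00] y [ 0.4273 -0.9041  0.0028] z [-0.904  -0.4274 -0.0079] jaw yaw -64.7 q6 1.42
tool shift [-0.0492  0.0023  0.0016] dist 0.0493
cell [(0.58, [0.501, 0.176, -0.0])]
pocket [(0.64, [0.496, -0.155, 0.032])]
nest [(0.91, [0.492, -0.155, -0.001]), (0.23, [0.502, 0.173, -0.0])]
yoke_hinge []
[323.10757723 226.81846128]
248 166
```

View pics/w2c.png

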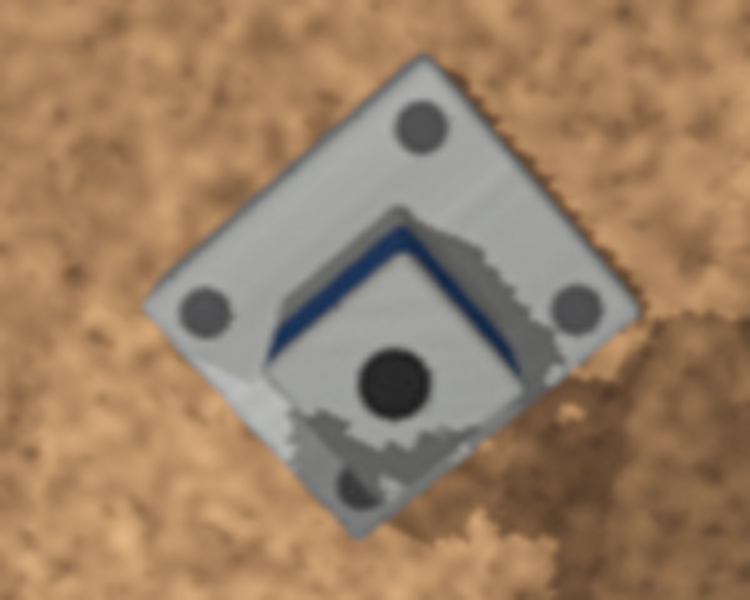

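View pics/w2.png

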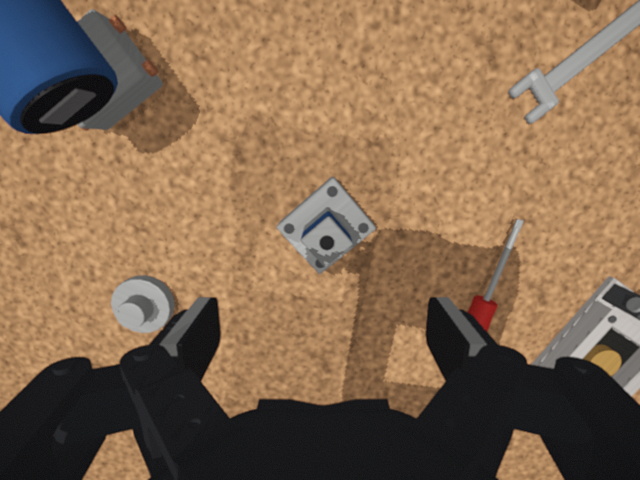

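The crop shows the cell's foot corners at (424,53), (640,312), (360,538) and (145,305), and the neck top's bolt hole at (395,384).

```bash
python3 - <<'E'
from h import *
im,C=load("w2")
f=lambda q:(np.array(q)+.5)/5-.5+[248,166]
P=unproj(f([(424,53),(640,312),(360,538),(145,305)]),0.022,C)
print(np.round(P,4),P.mean(0))
for i in range(4):
    e=P[(i+1)%4]-P[i];print(round(np.linalg.norm(e)*1e3,1),round(np.degrees(np.arctan2(e[1],e[0])),1))
print("hole",unproj(f([(395,384)]),0.072,C))
rep()
E
```

```text
[[0.5482 0.1872 0.022 ]
 [0.5227 0.1306 0.022 ]
 [0.4604 0.1586 0.022 ]
 [0.4849 0.2139 0.022 ]] [0.50404958 0.17258827 0.022     ]
62.1 -114.3
68.3 155.8
60.5 66.1
68.7 -22.9
hole [[0.50312971 0.17222206 0.072     ]]
t 3.15 pos [0.507  0.1774 0.1944] op 0.999 F [-0.4  0.4  0.9] M [-0.03  0.02  0.03]
 x [ 0.0129  0.0022 -0.9999] y [ 0.4274 -0.9041  0.0035] z [-0.904  -0.4274 -0.0126] jaw yaw -64.7 q6 1.42
```

```bash
python3 -m inch '[0,0,0,-8.2,0,0,0,-8.2,0,0,0,-8.2,0,0,0,-8.2,0,0,0,-8.2,0,0,0,-8.2,0,0,0,-8.2,0,0,0,-8.2,0,0,0,-8.2,0,0,0,-8.2,0,0,0,-8.2,0,0,0,-8.2,0,0,0,-8.2,0,0,0,-8.2,0,0,0,-8.2,0,0,0,-8.2,0,0,0,0]'
python3 - <<'E'
from h import *
rep();to((0.504,0.1725,0.12));
im,C=shot("wrist","w3")
p=proj([(0.504,0.1725,0.022)],C)[0]
x,y=p.astype(int);x0,y0=max(x-75,0),max(y-60,0)
cv2.imwrite("pics/w3c.png",cv2.resize(im[y0:y0+120,x0:x0+150,::-1],None,fx=5,fy=5,interpolation=cv2.INTER_CUBIC));print(x0,y0)
E
```

```text
time_s: 4.85
tool_pos: [0.5118, 0.1785, 0.2134]
tool_rot: [0.561, 1.535, 0.245]
ft_force: [-0.2, -0.1, -0.1]
opening: 0.998
t 4.85 pos [0.5118 0.1785 0.2134] op 0.998 F [-0.2 -0.1 -0.1] M [-0.03  0.01  0.02]
 x [ 0.0348  0.0087 -0.9994] y [0.3106 0.9504 0.0191] z [ 0.9499 -0.311   0.0304] jaw yaw 71.9 q6 -0.97
tool shift [ 0.093  -0.0099 -0.0083] dist 0.0939
234 144
```

View pics/w3c.png

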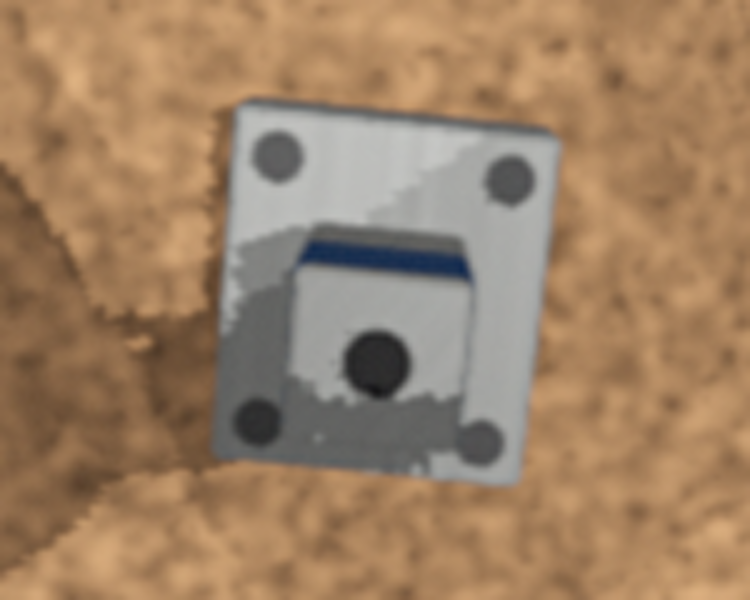

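The crop shows the foot corners at (238,103), (560,135), (518,487) and (213,458). It also shows the arm drifting slightly per row, with the tool up by about 1 mm and tilting, so I'll use few rows.

```bash
python3 - <<'E'
from h import *
im,C=load("w3")
f=lambda q:(np.array(q)+.5)/5-.5+[234,144]
P=unproj(f([(236,106),(559,138),(518,487),(213,458)]),0.022,C)
print(np.round(P,4),P.mean(0))
for i in range(4):
    e=P[(i+1)%4]-P[i];print(round(np.linalg.norm(e)*1e3,1),round(np.degrees(np.arctan2(e[1],e[0])),1))
print("hole",unproj(f([(377,364)]),0.072,C))
rep();c=np.array([.504,.172,0]);
to(c+[0,0,.1]-R()[:,0]*0.0)
E
```

```text
[[0.4598 0.1587 0.022 ]
 [0.4845 0.2145 0.022 ]
 [0.548  0.1864 0.022 ]
 [0.5229 0.1305 0.022 ]] [0.50380618 0.17251602 0.022     ]
61.1 66.1
69.5 -23.9
61.2 -114.2
69.2 156.0
hole [[0.50412708 0.1724289  0.072     ]]
t 4.9 pos [0.5118 0.1785 0.2135] op 0.997 F [-0.9  0.5  0.5] M [-0.08  0.04  0.05]
 x [ 0.035   0.0087 -0.9994] y [0.3156 0.9487 0.0193] z [ 0.9483 -0.316   0.0304] jaw yaw 71.6 q6 -0.96
tool shift [ 0.113  -0.0108 -0.0088] dist 0.1139
```

```bash
python3 -m inch '[0.04,-0.006,-0.004,5.5,0.04,-0.004,-0.004,0,0.03,0,0,0]' 0.7
python3 - <<'E'
from h import *
rep();to((0.505,.1725,.032))
E
```

```text
time_s: 5.2
tool_pos: [0.5074, 0.1738, 0.1067]
tool_rot: [0.691, 1.524, 0.254]
ft_force: [0.1, 0.3, 0.2]
opening: 0.697
t 5.2 pos [0.5074 0.1738 0.1067] op 0.697 F [0.1 0.3 0.2] M [ 0.02  0.01 -0.03]
 x [ 0.0455  0.0118 -0.9989] y [0.4224 0.9059 0.0299] z [ 0.9053 -0.4233  0.0362] jaw yaw 65.0 q6 -0.85
tool shift [ 0.0745 -0.0044 -0.0044] dist 0.0747
```

```bash
python3 -m inch '[0.038,-0.004,-0.004,-1,0.037,-0.001,-0.001,0]'
python3 - <<'E'
from h import *
rep();to((0.505,.1725,.032))
im,C=shot("wrist","w4")
E
```

```text
time_s: 5.4
tool_pos: [0.5049, 0.1724, 0.0307]
tool_rot: [0.685, 1.52, 0.256]
ft_force: [0.9, 0.7, -0.5]
opening: 0.696
t 5.4 pos [0.5049 0.1724 0.0307] op 0.696 F [ 0.9  0.7 -0.5] M [-0.01 -0.01  0.01]
 x [ 0.0488  0.0128 -0.9987] y [0.4158 0.9089 0.0319] z [ 0.9081 -0.4169  0.0391] jaw yaw 65.41 q6 -0.86
tool shift [-0.0013  0.0002  0.0001] dist 0.0013
```

View pics/w4.png

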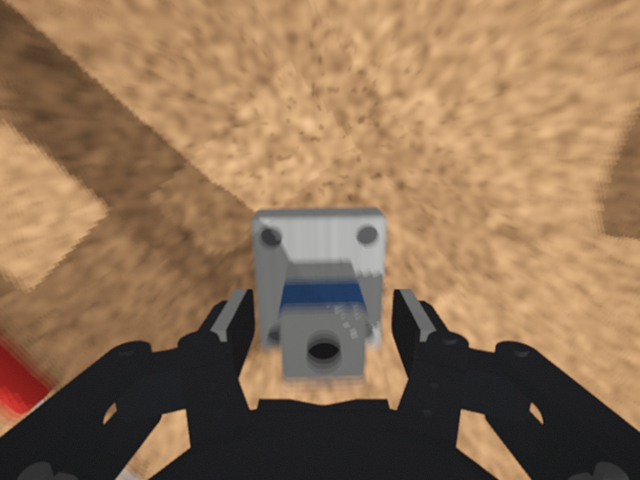

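The neck (about 283–365 px) is centred between the fingers (about 252–393 px), so I'll grip.

```bash
python3 -m inch '[0,0,0,0,0,0,0,0,0,0,0,0,0,0,0,0]' 0 80
python3 - <<'E'
from h import *
rep()
E
```

```text
time_s: 5.85
tool_pos: [0.5037, 0.172, 0.0283]
tool_rot: [0.692, 1.526, 0.254]
ft_force: [0.1, -0.2, -3.9]
opening: 0.344
t 5.85 pos [0.5037 0.172  0.0283] op 0.344 F [ 0.1 -0.2 -3.9] M [-0.01  0.06  0.  ]
 x [ 0.0437  0.0113 -0.999 ] y [0.4237 0.9054 0.0288] z [ 0.9048 -0.4245  0.0347] jaw yaw 64.92 q6 -0.85
```

```bash
python3 -m inch '[-0.04,0,0,0,-0.045,0,0,0,-0.02,-0.045,0.008,0,0,-0.045,0.008,0,0,-0.045,0.008,0,0,-0.045,0.008,0,0,-0.045,0.008,0,0,-0.045,0.008,-7,0,-0.043,0.001,-7,0,0,0,0]'
python3 - <<'E'
from h import *
rep();to((0.42,-.14,.14))
im,C=shot("wrist","w5")
for t in ("pocket","nest","yoke_hinge","yoke_bar"): print(t,[(round(d["conf"],2),np.round(d["xyz"],3).tolist()) for d in mark_of(t,"wrist")[:3]])
E
```

```text
time_s: 6.85
tool_pos: [0.4141, -0.1401, 0.1411]
tool_rot: [0.323, 1.512, 0.129]
ft_force: [0.7, 0.0, -4.8]
opening: 0.339
t 6.85 pos [ 0.4141 -0.1401  0.1411] op 0.339 F [ 0.7  0.  -4.8] M [0.   0.06 0.  ]
 x [ 0.0585  0.0076 -0.9983] y [0.1925 0.9811 0.0187] z [ 0.9796 -0.1933  0.0559] jaw yaw 78.9 q6 -1.78
tool shift [0.0014 0.0012 0.0057] dist 0.0059
pocket []
nest []
yoke_hinge [(0.67, [0.502, -0.005, -0.005])]
yoke_bar []
```

View pics/w5.png

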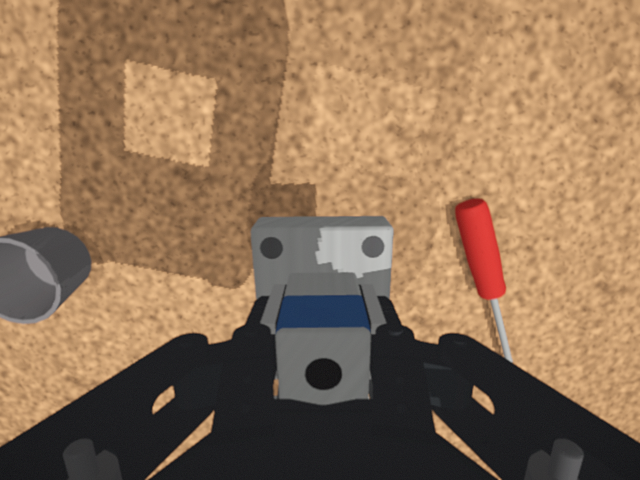

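The picture shows only the held cell (centre about (322,330)), the cup and the screwdriver. Image-up is toward the robot, so the nest is hidden behind the gripper. I'll shift sideways so that it shows on the left.

```bash
python3 -m inch '[-0.002,0.033,0.021,0,-0.002,0.033,0.021,0,-0.002,0.033,0.021,0,-0.002,0.03,0.02,0,0,0,0,0]'
python3 - <<'E'
from h import *
rep()
im,C=shot("wrist","w6")
for t in ("pocket","nest","yoke_hinge","yoke_bar"): print(t,[(round(d["conf"],2),np.round(d["xyz"],3).tolist()) for d in mark_of(t,"wrist")[:3]])
E
```

```text
time_s: 7.6
tool_pos: [0.5261, -0.0149, 0.1568]
tool_rot: [0.361, 1.511, 0.167]
ft_force: [-1.1, -0.7, -4.8]
opening: 0.339
t 7.6 pos [ 0.5261 -0.0149  0.1568] op 0.339 F [-1.1 -0.7 -4.8] M [-0.05  0.14  0.02]
 x [ 0.0592  0.01   -0.9982] y [0.1926 0.981  0.0212] z [ 0.9795 -0.1936  0.0562] jaw yaw 78.89 q6 -1.46
pocket [(0.78, [0.495, -0.151, 0.031])]
nest [(0.78, [0.492, -0.154, -0.0])]
yoke_hinge [(0.85, [0.562, -0.16, 0.042])]
yoke_bar [(0.64, [0.499, -0.005, -0.003])]
```

View pics/w6.png

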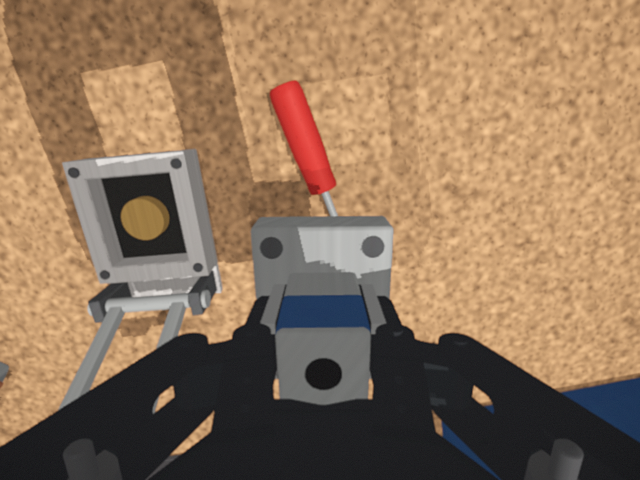

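```bash
python3 - <<'E'
from h import *
im,C=load("w6")
cv2.imwrite("pics/w6c.png",cv2.resize(im[140:290,50:230,::-1],None,fx=4,fy=4,interpolation=cv2.INTER_CUBIC))
E
```

```text
(no output)
```

View pics/w6c.png

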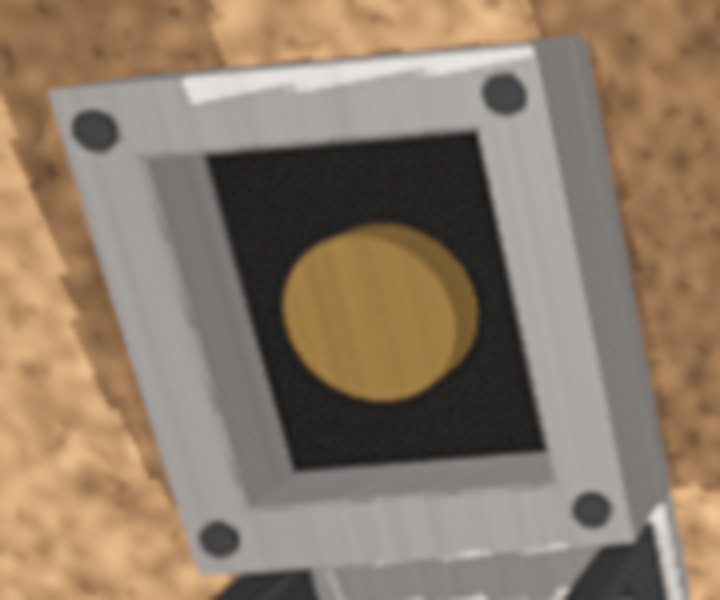

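```bash
python3 - <<'E'
from h import *
from scipy.optimize import least_squares
im,C=load("w6")
f=lambda q:(np.array(q,float)+.5)/4-.5+[50,140]
O=f([(50,93),(537,43),(633,543),(200,573)]);I=f([(143,158),(477,132),(552,482),(248,507)])
print(np.round(unproj(O,.03,C),4));print(np.round(unproj(I,.03,C),4), unproj(I,.03,C).mean(0),unproj(O,.03,C).mean(0))
s=np.array([(-1,-1),(-1,1),(1,1),(1,-1)])
def model(p,h):
    c,sn=np.cos(p[2]),np.sin(p[2]);q=s*h
    return proj(np.c_[p[0]+c*q[:,0]-sn*q[:,1],p[1]+sn*q[:,0]+c*q[:,1],np.full(4,.03)],C)
for nm,fn in (("out",lambda p:(model(p,(.05,.046))-O).ravel()),("in",lambda p:(model(p,(.036,.032))-I).ravel()),("both",lambda p:np.r_[(model(p,(.05,.046))-O).ravel(),(model(p,(.036,.032))-I).ravel()])):
    r=least_squares(fn,[.497,-.152,-.19]);print(nm,np.round(r.x[:2],4),np.degrees(r.x[2]).round(2),np.round(r.fun,1))
# cell in hand: foot shoulder back corners
T=np.array(sense()["tool_pos"]);print(T)
E
```

```text
[[ 0.4415 -0.1942  0.03  ]
 [ 0.4512 -0.1017  0.03  ]
 [ 0.552  -0.1144  0.03  ]
 [ 0.5403 -0.2057  0.03  ]]
[[ 0.4564 -0.1819  0.03  ]
 [ 0.4646 -0.118   0.03  ]
 [ 0.5355 -0.1266  0.03  ]
 [ 0.5282 -0.1899  0.03  ]] [ 0.49620272 -0.15409076  0.03      ] [ 0.49627147 -0.15400317  0.03      ]
out [ 0.4962 -0.154 ] -6.75 [ 0.3 -0.6 -0.6  1.2  0.1 -0.9  0.3  0.1]
in [ 0.4962 -0.1541] -6.83 [ 0.5  0.2 -0.3 -0.4  0.1  0.3 -0.3 -0. ]
both [ 0.4962 -0.154 ] -6.78 [ 0.3 -0.6 -0.7  1.2 -0.1 -0.8  0.1  0.1  0.5  0.2 -0.2 -0.5  0.2  0.2
 -0.2 -0. ]
[ 0.52348795 -0.01905611  0.1563979 ]
```

```bash
cat >> h.py <<'E'
def Tm(p,r):
    m=np.eye(4);m[:3,:3]=r;m[:3,3]=p;return m
# grip reference: tool pose when gripped and cell pose standing on the bench then
TG=Tm([.5037,.1720,.0283],Ro.from_matrix(np.c_[[.0437,.0113,-.999],[.4237,.9054,.0288],[.9048,-.4245,.0347]]).as_matrix())
CG=Tm([.5040,.1725,0],Ro.from_euler('z',-25.1,degrees=True).as_matrix())
X=np.linalg.inv(TG)@CG
def cellpose():
    return Tm(sense()["tool_pos"],R())@X
N=np.array([.4962,-.1540]);NY=-6.8
def cellrep():
    c=cellpose();print(" cell org",np.round(c[:3,3],4),"yaw",round(np.degrees(np.arctan2(c[1,0],c[0,0])),2),"up",np.round(c[:3,2],4))
    d=np.r_[N-c[:2,3],0];print(" to nest: d",np.round(d,4),"tool",np.round(R().T@d,4),"turn",round(np.degrees(np.arctan2(c[1,0],c[0,0]))-NY,2))
E
python3 - <<'E'
from h import *
rep();cellrep()
im,C=shot("wrist","w7")
c=cellpose();print(X.round(4))
q=np.array([(-.035,-.031,.022,1),(-.035,.031,.022,1),(-.015,-.015,.072,1),(-.015,.015,.072,1),(.015,.015,.072,1),(.015,-.015,.072,1)])
p=proj((c@q.T).T[:,:3],C);print(p.round(1))
for a in p: cv2.circle(im,tuple(int(round(v)) for v in a),2,(255,0,0),-1)
cv2.imwrite("pics/w7c.png",cv2.resize(im[200:410,230:420,::-1],None,fx=2.8,fy=2.8))
E
```

```text
t 7.85 pos [ 0.5235 -0.0191  0.1564] op 0.339 F [-0.3 -0.5 -4.1] M [-0.05  0.05  0.01]
 x [ 0.0586  0.0087 -0.9982] y [0.1965 0.9803 0.0201] z [ 0.9787 -0.1973  0.0558] jaw yaw 78.66 q6 -1.47
 cell org [ 0.5242 -0.0189  0.1281] yaw -11.38 up [-0.0189  0.0127  0.9997]
 to nest: d [-0.028  -0.1351  0.    ] tool [-0.0028 -0.138  -0.0007] turn -4.58
[[ 3.470e-02  2.880e-02 -9.990e-01  2.830e-02]
 [-4.000e-04  9.996e-01  2.880e-02 -2.000e-04]
 [ 9.994e-01 -6.000e-04  3.470e-02 -9.000e-04]
 [ 0.000e+00  0.000e+00  0.000e+00  1.000e+00]]
[[250.7 222.7]
 [392.  221.6]
 [278.9 322.9]
 [372.6 321.4]
 [368.7 397.1]
 [282.4 399. ]]
```

View pics/w7c.png

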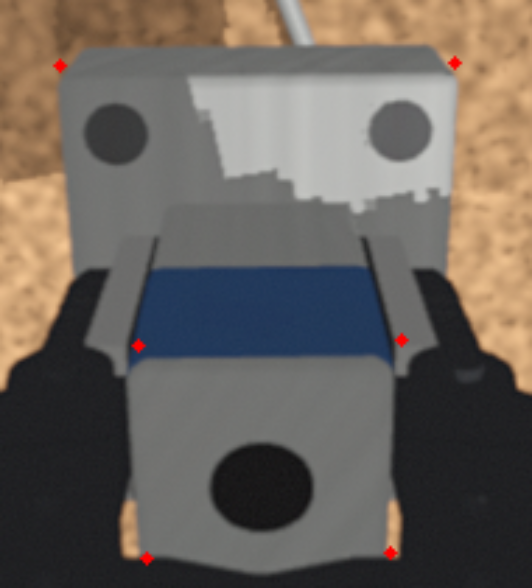

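The overlay shows the cell sitting about 2 mm further along tool +z than predicted, and squared to the jaws rather than to vertical. I'll test how the pose drifts in standing rows.

```bash
python3 -m inch '[0,0,0,0,0,0,0,0,0,0,0,0,0,0,0,0]'
python3 -c "
from h import *
rep()"
python3 -m inch '[0,0,0,4.6,0,0,0,4.6,0,0,0,0]'
python3 -c "
from h import *
rep()"
python3 -m inch '[0,0,0,-4.6,0,0,0,-4.6,0,0,0,0]'
python3 -c "
from h import *
rep()"
```

```text
time_s: 8.3
tool_pos: [0.5226, -0.021, 0.1569]
tool_rot: [0.34, 1.51, 0.138]
ft_force: [0.3, 0.1, -5.3]
opening: 0.344
t 8.3 pos [ 0.5226 -0.021   0.1569] op 0.344 F [ 0.3  0.1 -5.3] M [ 0.    0.1  -0.03]
 x [ 0.0598  0.0083 -0.9982] y [0.2    0.9796 0.0201] z [ 0.978  -0.2008  0.0569] jaw yaw 78.46 q6 -1.47
time_s: 8.6
tool_pos: [0.5225, -0.0214, 0.157]
tool_rot: [0.505, 1.51, 0.136]
ft_force: [0.1, 0.0, -4.0]
opening: 0.344
t 8.6 pos [ 0.5225 -0.0214  0.157 ] op 0.344 F [ 0.1  0.  -4. ] M [-0.01  0.08  0.03]
 x [ 0.06    0.0082 -0.9982] y [0.3592 0.9328 0.0293] z [ 0.9313 -0.3603  0.053 ] jaw yaw 68.94 q6 -1.3
time_s: 8.9
tool_pos: [0.5225, -0.0215, 0.157]
tool_rot: [0.332, 1.51, 0.136]
ft_force: [0.8, 0.2, -3.6]
opening: 0.341
t 8.9 pos [ 0.5225 -0.0215  0.157 ] op 0.341 F [ 0.8  0.2 -3.6] M [-0.01  0.05  0.02]
 x [ 0.0601  0.0082 -0.9982] y [0.1943 0.9808 0.0198] z [ 0.9791 -0.1951  0.0573] jaw yaw 78.8 q6 -1.47
```

```bash
python3 -m inch '[-0.045,0,0,0,0,0,0,0,0,0,0,0]'
python3 -c "
from h import *
rep()"
python3 -m inch '[0,0,-0.04,0,0,0,0,0,0,0,0,0]'
python3 -c "
from h import *
rep()"
python3 -m inch '[0.01,0,0,0,0.01,0,0,0,0.01,0,0,0,0,0,0,0,0,0,0,0]'
python3 -c "
from h import *
rep()"
```

```text
time_s: 9.2
tool_pos: [0.5193, -0.022, 0.2024]
tool_rot: [0.34, 1.512, 0.142]
ft_force: [-0.4, -0.5, -3.6]
opening: 0.34
t 9.2 pos [ 0.5193 -0.022   0.2024] op 0.34 F [-0.4 -0.5 -3.6] M [0.   0.09 0.05]
 x [ 0.0584  0.0083 -0.9983] y [0.1963 0.9804 0.0197] z [ 0.9788 -0.1971  0.0557] jaw yaw 78.68 q6 -1.47
time_s: 9.5
tool_pos: [0.479, -0.014, 0.1983]
tool_rot: [0.348, 1.513, 0.148]
ft_force: [0.2, -0.2, -4.0]
opening: 0.34
t 9.5 pos [ 0.479  -0.014   0.1983] op 0.34 F [ 0.2 -0.2 -4. ] M [-0.03  0.06 -0.01]
 x [ 0.0569  0.0085 -0.9983] y [0.1981 0.98   0.0197] z [ 0.9785 -0.1989  0.0541] jaw yaw 78.57 q6 -1.46
time_s: 10.0
tool_pos: [0.4813, -0.0139, 0.1633]
tool_rot: [0.363, 1.516, 0.162]
ft_force: [-0.0, 0.3, -4.2]
opening: 0.341
t 10.0 pos [ 0.4813 -0.0139  0.1633] op 0.341 F [-0.   0.3 -4.2] M [0.   0.03 0.03]
 x [ 0.0536  0.0088 -0.9985] y [0.199  0.9798 0.0193] z [ 0.9785 -0.1997  0.0508] jaw yaw 78.52 q6 -1.46
```

```bash
cat > fit.py <<'E'
from h import *
from scipy.optimize import least_squares
im,C=load("w7")
T=Tm([.5235,-.0191,.1564],Ro.from_matrix(np.c_[[.0586,.0087,-.9982],[.1965,.9803,.0201],[.9787,-.1973,.0558]]).as_matrix())
q=np.array([(-.035,-.031,.022,1),(-.035,.031,.022,1),(-.015,-.015,.072,1),(-.015,.015,.072,1),(0,0,.072,1)])
o=np.array([(252.1,228.4),(393.2,227.8),(276.8,327.8),(370.3,327.5),(323.6,373.9)])
B=np.c_[[0,0,1.],[0,1.,0],[-1.,0,0]].T  # cell x->tool z, y->y, z->-x
B=np.array([[0,0,-1.],[0,1,0],[1,0,0]])
def XX(p): return Tm([p[0],p[1],p[2]],Ro.from_rotvec([0,p[3],p[4]]).as_matrix()@B)
f=lambda p:np.r_[(proj((T@XX(p)@q.T).T[:,:3],C)-o).ravel(),(p[0]-.0283)/.003]
r=least_squares(f,[.0283,0,0,0,0],x_scale=[.01,.01,.01,.1,.1]);print(r.x.round(4),r.fun.round(1))
print(XX(r.x).round(4).tolist())
E
python3 fit.py
```

```text
[ 0.0248  0.0005  0.0024  0.0008 -0.0051] [-0.8  0.5  0.8  0.7 -1.3  1.4  1.3  1.3  0.  -3.7 -1.2]
[[0.0008, 0.0051, -1.0, 0.0248], [-0.0, 1.0, 0.0051, 0.0005], [1.0, -0.0, 0.0008, 0.0024], [0.0, 0.0, 0.0, 1.0]]
```

```bash
python3 - <<'E'
from h import *
rep()
im,C=shot("wrist","w8")
cv2.imwrite("pics/w8a.png",cv2.resize(im[205:305,240:405,::-1],None,fx=4.8,fy=4.8,interpolation=cv2.INTER_CUBIC))
cv2.imwrite("pics/w8b.png",cv2.resize(im[295:415,250:400,::-1],None,fx=5,fy=5,interpolation=cv2.INTER_CUBIC))
E
```

```text
t 10.0 pos [ 0.4813 -0.0139  0.1633] op 0.341 F [-0.   0.3 -4.2] M [0.   0.03 0.03]
 x [ 0.0536  0.0088 -0.9985] y [0.199  0.9798 0.0193] z [ 0.9785 -0.1997  0.0508] jaw yaw 78.52 q6 -1.46
```

View pics/w8a.png

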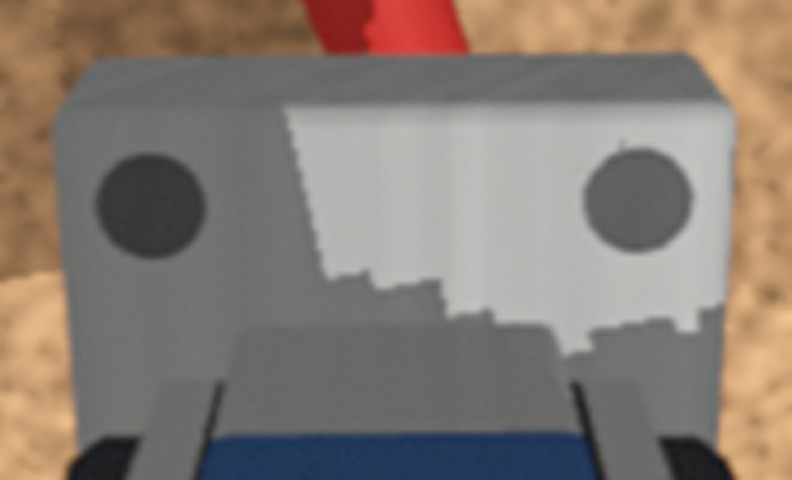

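View pics/w8b.png

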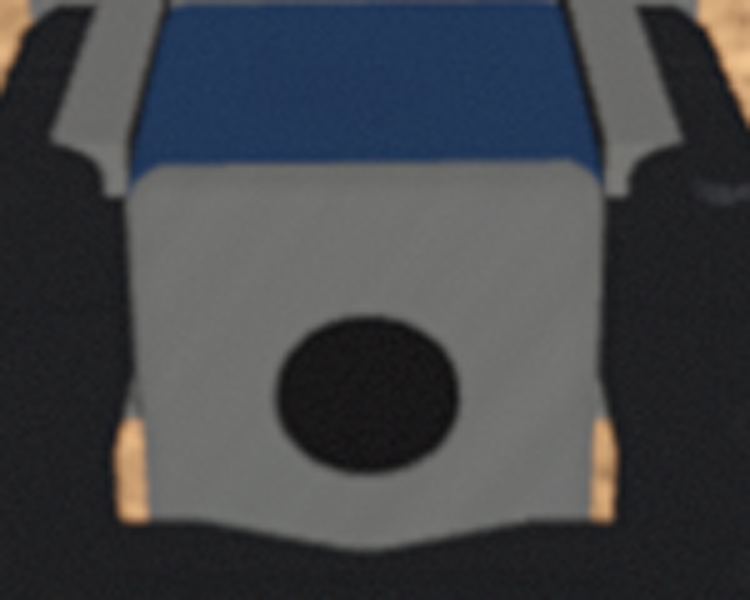

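The close crops show the bolt hole centre at about (323.0,373.6) px. The foot's lower edge is at crop row 55 and its upper edge at crop row 103.

```bash
cat > fit2.py <<'E'
from h import *
from scipy.optimize import least_squares
im,C=load("w8")
T=Tm([.4813,-.0139,.1633],Ro.from_matrix(np.c_[[.0536,.0088,-.9985],[.1990,.9798,.0193],[.9785,-.1997,.0508]]).as_matrix())
a=lambda x,y:((x+.5)/4.8-.5+240,(y+.5)/4.8-.5+205); b=lambda x,y:((x+.5)/5-.5+250,(y+.5)/5-.5+295)
q=np.array([(-.035,-.031,0,1),(-.035,.031,0,1),(-.035,-.031,.022,1),(-.035,.031,.022,1),(-.015,-.015,.072,1),(-.015,.015,.072,1),(0,0,.072,1)])
o=np.array([a(92,57),a(692,53),a(56,108),a(736,106),b(130,172),b(602,170),b(367,395)])
B=np.array([[0,0,-1.],[0,1,0],[1,0,0]])
def XX(p): return Tm([p[0],p[1],p[2]],Ro.from_rotvec([0,p[3],p[4]]).as_matrix()@B)
pr=lambda M:proj((T@M@q.T).T[:,:3],C)
if __name__=="__main__":
    print("old X resid\n",(pr(X)-o).round(1))
    for n,fx in (("free",None),("pitch.035",.0347),("pitch.02",.02),("p0",0)):
        f=lambda p:np.r_[(pr(XX(p))-o).ravel(),0 if fx is None else (p[3]-fx)*1e5]
        r=least_squares(f,[.0283,0,0,0,0],x_scale=[.01,.01,.01,.1,.1]);print(n,r.x.round(4),r.fun[:-1].reshape(-1,2).round(1).tolist(),r.cost.round(2))
E
python3 fit2.py
```

```text
old X resid
 [[ -0.1  -5.1]
 [ -0.9  -5.2]
 [  0.1  -4.5]
 [ -0.4  -5.2]
 [  4.1  -6.3]
 [  3.4  -7.4]
 [  3.6 -12.1]]
free [ 0.0249  0.      0.0012  0.0188 -0.0081] [[-0.2, -0.1], [0.7, 0.3], [-1.2, 0.5], [0.5, 0.5], [-0.8, 1.1], [1.0, 1.0], [-0.0, -3.1]] 8.05
pitch.035 [ 0.0262  0.      0.001   0.0347 -0.0082] [[0.1, -0.9], [0.4, -0.4], [-0.8, 0.4], [0.1, 0.3], [-0.2, 1.8], [0.4, 1.7], [-0.0, -3.4]] 9.78
pitch.02 [ 0.025   0.      0.0012  0.02   -0.0081] [[-0.1, -0.2], [0.7, 0.3], [-1.2, 0.5], [0.5, 0.5], [-0.8, 1.2], [0.9, 1.0], [-0.0, -3.1]] 8.06
p0 [ 0.0232  0.      0.0014  0.     -0.0081] [[-0.5, 0.8], [1.0, 1.3], [-1.7, 0.7], [1.0, 0.7], [-1.6, 0.2], [1.7, 0.1], [-0.0, -2.7]] 10.64
```

```bash
cat >> h.py <<'E'
X=Tm([.0283,0,-.0009],Ro.from_rotvec([0,.0347,0]).as_matrix()@np.array([[0,0,-1.],[0,1,0],[1,0,0]]))
N=np.array([.4957,-.1539])
E
python3 -c "
from h import *
rep();cellrep()"
```

```text
t 10.05 pos [ 0.4812 -0.0139  0.1632] op 0.341 F [-0.2  0.8 -6.2] M [ 0.02  0.09 -0.05]
 x [ 0.0535  0.0088 -0.9985] y [0.1991 0.9798 0.0193] z [ 0.9785 -0.1998  0.0506] jaw yaw 78.51 q6 -1.46
 cell org [ 0.4818 -0.0135  0.1349] yaw -11.5 up [-0.0195 -0.0157  0.9997]
 to nest: d [ 0.0139 -0.1404  0.    ] tool [-0.0005 -0.1348  0.0416] turn -4.7
```

```bash
python3 -m inch '[0,-0.022,0.007,0,0,-0.022,0.007,0,0,-0.022,0.007,0,0,-0.022,0.007,0,0,-0.022,0.007,0,0,-0.015,0.005,-4.7,0,-0.006,0.002,0,0,0,0,0,0,0,0,0]'
python3 -c "
from h import *
rep();cellrep()"
```

```text
time_s: 10.95
tool_pos: [0.4988, -0.1553, 0.1658]
tool_rot: [0.264, 1.513, 0.145]
ft_force: [0.3, 0.2, -5.0]
opening: 0.346
t 10.95 pos [ 0.4988 -0.1553  0.1658] op 0.346 F [ 0.3  0.2 -5. ] M [-0.03  0.06  0.04]
 x [ 0.0572  0.0083 -0.9983] y [0.1188 0.9928 0.0151] z [ 0.9913 -0.1194  0.0558] jaw yaw 83.18 q6 -1.82
 cell org [ 0.4995 -0.155   0.1375] yaw -6.84 up [-0.0228 -0.0125  0.9997]
 to nest: d [-0.0038  0.0011  0.    ] tool [-0.0002  0.0006 -0.0039] turn -0.04
```

```bash
python3 -m inch '[0.01,0,-0.003,0,0.014,0,-0.002,0,0.014,0,-0.001,0,0.014,0,-0.001,0,0.014,0,-0.001,0,0.014,0,-0.001,0,0.01,0,-0.001,0,0,0,0,0,0,0,0,0]'
python3 -c "
from h import *
rep();cellrep()"
```

```text
time_s: 11.85
tool_pos: [0.4924, -0.1503, 0.0651]
tool_rot: [0.3, 1.516, 0.18]
ft_force: [0.4, -0.3, -4.2]
opening: 0.345
t 11.85 pos [ 0.4924 -0.1503  0.0651] op 0.345 F [ 0.4 -0.3 -4.2] M [0.02 0.09 0.02]
 x [ 0.0544  0.0099 -0.9985] y [0.1189 0.9928 0.0163] z [ 0.9914 -0.1196  0.0528] jaw yaw 83.17 q6 -1.82
 cell org [ 0.493  -0.1499  0.0368] yaw -6.85 up [-0.0199 -0.014   0.9997]
 to nest: d [ 0.0027 -0.004   0.    ] tool [ 0.0001 -0.0037  0.0031] turn -0.05
```

```bash
python3 -m inch '[0,-0.003,0.0025,0,0,-0.001,0.001,0,0,0,0,0]'
python3 -c "
from h import *
rep();cellrep();im,C=shot('wrist','w9');shot('side','s9')
i=np.load('pics/s9.npz')['im'];cv2.imwrite('pics/s9c.png',cv2.resize(i[160:280,280:420,::-1],None,fx=5,fy=5,interpolation=cv2.INTER_CUBIC))"
```

```text
time_s: 12.15
tool_pos: [0.4965, -0.1555, 0.0669]
tool_rot: [0.277, 1.513, 0.157]
ft_force: [-0.0, -0.3, -4.6]
opening: 0.343
t 12.15 pos [ 0.4965 -0.1555  0.0669] op 0.343 F [-0.  -0.3 -4.6] M [0.05 0.1  0.02]
 x [ 0.0567  0.009  -0.9984] y [0.119  0.9928 0.0157] z [ 0.9913 -0.1197  0.0552] jaw yaw 83.17 q6 -1.83
 cell org [ 0.4973 -0.1551  0.0386] yaw -6.85 up [-0.0223 -0.0131  0.9997]
 to nest: d [-0.0016  0.0012  0.    ] tool [-0.0001  0.001  -0.0017] turn -0.05
```

View pics/w9.png

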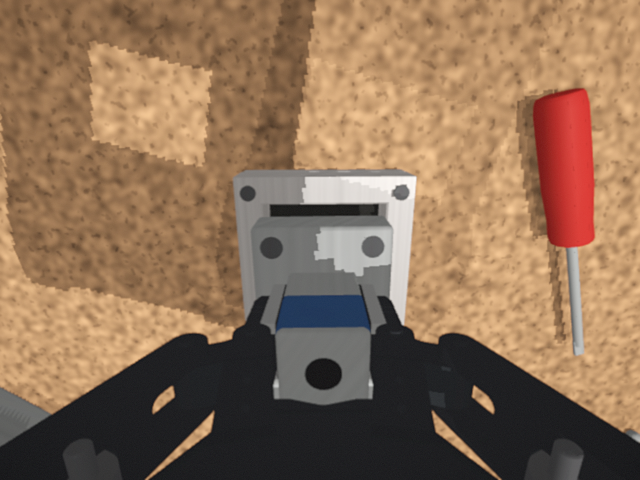

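View pics/s9c.png

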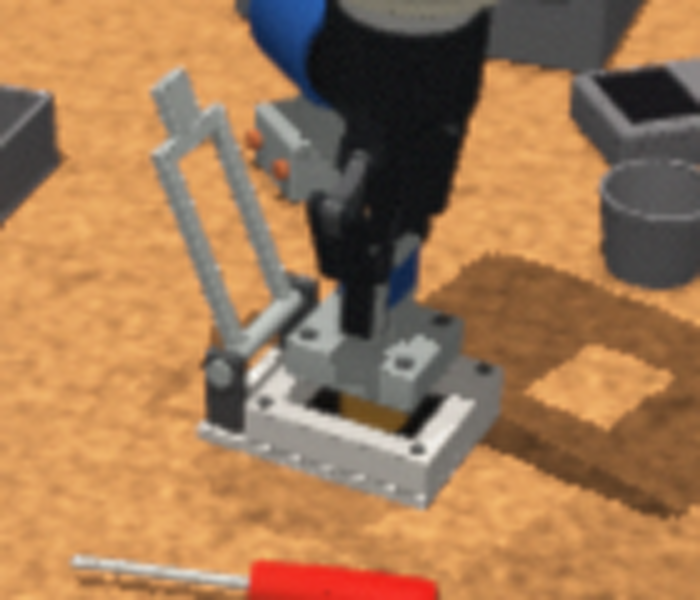

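The wrist picture shows the cell hovering over the pocket, with the mouth's rear edge at about row 204 and the foot's at about row 217. I'll measure the edges closely, since both are at nearly the same depth and the camera bias cancels.

```bash
python3 -c "
from h import *
im,C=load('w9');cv2.imwrite('pics/w9c.png',cv2.resize(im[165:265,228:420,::-1],None,fx=4,fy=4,interpolation=cv2.INTER_CUBIC))"
```

```text
(no output)
```

View pics/w9c.png

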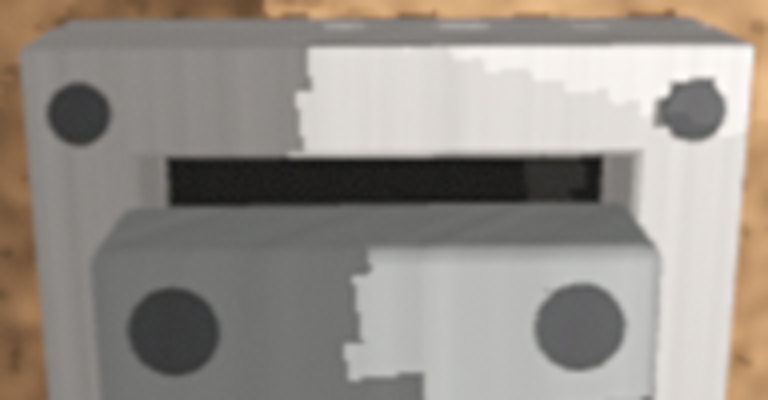

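```bash
python3 -c "
from h import *
im,C=load('w9')
f=lambda q:(np.array(q,float)+.5)/4-.5+[228,165]
m=unproj(f([(135,155),(640,150),(22,47),(755,43)]),.03,C);e=unproj(f([(128,208),(630,205)]),.0380,C)
a=np.radians(-6.8);B=np.array([[np.cos(a),-np.sin(a)],[np.sin(a),np.cos(a)]])
c=cellpose();q=(c@np.array([(-.035,-.031,0,1),(-.035,.031,0,1)]).T).T[:,:3]
for n,p in (('mouth/outer',m),('foot',e),('foot model',q)): print(n,((p[:,:2]-N)@B*1e3).round(1).tolist(),p[:,2].round(4))
"
```

```text
mouth/outer [[-35.4, -32.1], [-35.7, 33.4], [-49.4, -45.5], [-49.5, 47.3]] [0.03 0.03 0.03 0.03]
foot [[-30.5, -32.0], [-30.5, 30.9]] [0.038 0.038]
foot model [[-33.5, -31.8], [-33.5, 30.2]] [0.0373 0.0383]
```

The wrist force already showed the cell's weight when I recorded the grip, so the cell had been lifted about 3 mm by then. The camera fit of the cell in the hand is therefore the right one, so I'll use the image-relative offsets.

```bash
cat >> h.py <<'E'
X=Tm([.0249,.0,.0014],Ro.from_rotvec([0,.0150,-.004]).as_matrix()@np.array([[0,0,-1.],[0,1,0],[1,0,0]]))
N=np.array([.4962,-.1537])
E
python3 -c "
from h import *
im,C=load('w9')
f=lambda q:(np.array(q,float)+.5)/4-.5+[228,165]
a=np.radians(-6.8);B=np.array([[np.cos(a),-np.sin(a)],[np.sin(a),np.cos(a)]])
for z in (.038,.040,.042):
  e=unproj(f([(128,208),(630,205)]),z,C);print(z,((e[:,:2]-N)@B*1e3).round(1).tolist())
m=unproj(f([(135,155),(640,150),(22,47),(755,43)]),.03,C);print(((m[:,:2]-N)@B*1e3).round(1).tolist())
rep();cellrep()
c=cellpose();q=(c@np.array([(-.035,-.031,0,1),(-.035,.031,0,1)]).T).T[:,:3]
print(((q[:,:2]-N)@B*1e3).round(1).tolist(),q[:,2])
"
```

```text
0.038 [[-31.0, -32.3], [-31.0, 30.6]]
0.04 [[-31.5, -32.0], [-31.5, 30.2]]
0.042 [[-32.0, -31.6], [-32.0, 29.8]]
[[-35.9, -32.3], [-36.2, 33.1], [-49.9, -45.8], [-50.0, 47.0]]
t 12.25 pos [ 0.4964 -0.1553  0.0668] op 0.342 F [-0.5  0.2 -4. ] M [-0.01  0.02  0.  ]
 x [ 0.0565  0.0091 -0.9984] y [0.1189 0.9928 0.0157] z [ 0.9913 -0.1196  0.0551] jaw yaw 83.17 q6 -1.83
 cell org [ 0.4992 -0.1553  0.042 ] yaw -6.87 up [-0.0412 -0.0069  0.9991]
 to nest: d [-0.003   0.0016  0.    ] tool [-0.0002  0.0012 -0.0032] turn -0.07
[[-31.8, -32.1], [-31.8, 29.9]] [0.0402306 0.0409587]
```

```bash
python3 -m inch '[0,0.001,-0.0025,0,0,0,0,0,0.004,0,0,0,0,0,0,0,0,0,0,0]'
python3 -c "
from h import *
rep();cellrep();im,C=shot('wrist','w10')
cv2.imwrite('pics/w10c.png',cv2.resize(im[165:265,228:420,::-1],None,fx=4,fy=4,interpolation=cv2.INTER_CUBIC))"
```

```text
time_s: 12.75
tool_pos: [0.4941, -0.1538, 0.0626]
tool_rot: [0.275, 1.513, 0.155]
ft_force: [-0.2, -0.0, -4.1]
opening: 0.341
t 12.75 pos [ 0.4941 -0.1538  0.0626] op 0.341 F [-0.2 -0.  -4.1] M [ 0.01  0.05 -0.01]
 x [ 0.0571  0.0089 -0.9983] y [0.1188 0.9928 0.0157] z [ 0.9913 -0.1195  0.0556] jaw yaw 83.17 q6 -1.83
 cell org [ 0.4969 -0.1537  0.0378] yaw -6.86 up [-0.0417 -0.0067  0.9991]
 to nest: d [-0.0007  0.      0.    ] tool [-0.     -0.0001 -0.0007] turn -0.06
```

View pics/w10c.png

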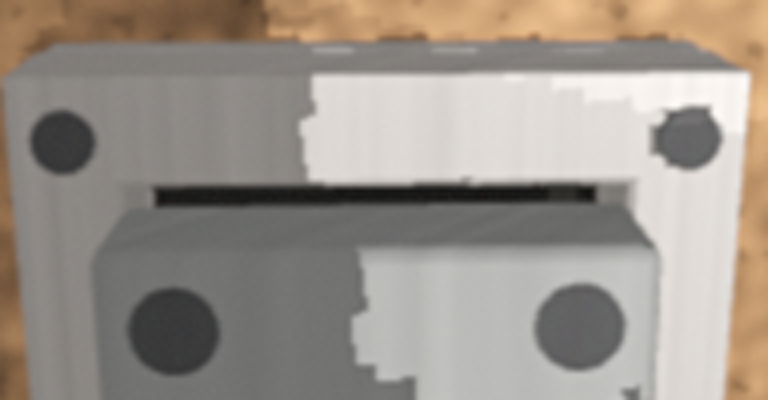

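```bash
python3 -c "
from h import *
im,C=load('w10')
f=lambda q:(np.array(q,float)+.5)/4-.5+[228,165]
a=np.radians(-6.8);B=np.array([[np.cos(a),-np.sin(a)],[np.sin(a),np.cos(a)]])
c=cellpose();q=(c@np.array([(-.035,-.031,0,1),(-.035,.031,0,1)]).T).T[:,:3]
e=unproj(f([(128,208),(630,205)]),q[:,2].mean(),C);print(((e[:,:2]-N)@B*1e3).round(1).tolist())
m=unproj(f([(122,185),(637,180),(5,75),(750,73)]),.03,C);print(((m[:,:2]-N)@B*1e3).round(1).tolist())
print(((q[:,:2]-N)@B*1e3).round(1).tolist(),q[:,2])
"
```

```text
[[-34.3, -30.4], [-34.4, 31.5]]
[[-35.7, -32.1], [-36.0, 33.5], [-49.8, -45.7], [-49.6, 46.9]]
[[-34.4, -30.9], [-34.4, 31.1]] [0.0359513  0.03668153]
```

```bash
python3 -m inch '[0.003,0,-0.0005,0,0.003,0,-0.0002,0,0,0,0,0]'
python3 -c "
from h import *
rep();cellrep()"
python3 -m inch '[0.003,0,-0.0002,0,0,0,0,0]'
python3 -c "
from h import *
rep();cellrep();im,C=shot('wrist','w11')
cv2.imwrite('pics/w11c.png',cv2.resize(im[165:265,228:420,::-1],None,fx=4,fy=4,interpolation=cv2.INTER_CUBIC))"
```

```text
time_s: 13.1
tool_pos: [0.4936, -0.1536, 0.0559]
tool_rot: [0.276, 1.513, 0.156]
ft_force: [0.3, -0.3, -4.3]
opening: 0.34
t 13.1 pos [ 0.4936 -0.1536  0.0559] op 0.34 F [ 0.3 -0.3 -4.3] M [-0.03  0.02 -0.01]
 x [ 0.0569  0.009  -0.9983] y [0.1188 0.9928 0.0157] z [ 0.9913 -0.1195  0.0554] jaw yaw 83.18 q6 -1.83
 cell org [ 0.4964 -0.1536  0.0311] yaw -6.86 up [-0.0415 -0.0068  0.9991]
 to nest: d [-0.0002 -0.0001  0.    ] tool [-0.     -0.0002 -0.0002] turn -0.06
time_s: 13.3
tool_pos: [0.494, -0.1537, 0.0528]
tool_rot: [0.27, 1.512, 0.15]
ft_force: [1.2, -0.3, -4.1]
opening: 0.339
t 13.3 pos [ 0.494  -0.1537  0.0528] op 0.339 F [ 1.2 -0.3 -4.1] M [-0.06 -0.07 -0.05]
 x [ 0.0578  0.0087 -0.9983] y [0.1189 0.9928 0.0156] z [ 0.9912 -0.1196  0.0564] jaw yaw 83.17 q6 -1.83
 cell org [ 0.4968 -0.1536  0.0281] yaw -6.87 up [-0.0425 -0.0066  0.9991]
 to nest: d [-0.0006 -0.0001  0.    ] tool [-0.     -0.0001 -0.0006] turn -0.07
```

View pics/w11c.png

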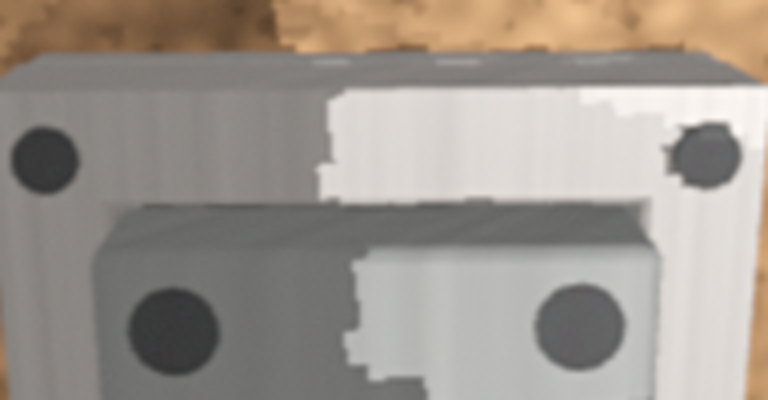

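```bash
python3 -m inch '[0.002,0,0.0003,0,0.002,0,0,0,0,0,0,0]'
python3 -c "
from h import *
rep();cellrep()"
```

```text
time_s: 13.65
tool_pos: [0.4945, -0.1537, 0.049]
tool_rot: [0.27, 1.513, 0.151]
ft_force: [-0.4, 0.5, -3.1]
opening: 0.339
t 13.65 pos [ 0.4945 -0.1537  0.049 ] op 0.339 F [-0.4  0.5 -3.1] M [ 0.03  0.12 -0.01]
 x [ 0.0574  0.0087 -0.9983] y [0.1188 0.9928 0.0155] z [ 0.9913 -0.1195  0.056 ] jaw yaw 83.18 q6 -1.83
 cell org [ 0.4973 -0.1536  0.0242] yaw -6.86 up [-0.0421 -0.0065  0.9991]
 to nest: d [-0.0011 -0.0001  0.    ] tool [-0.0001 -0.0002 -0.0011] turn -0.06
```

```bash
python3 -m inch '[0.002,0,-0.0004,0,0,0,0,0]'
python3 -m inch '[0.002,0,-0.0002,0,0,0,0,0]'
python3 -c "
from h import *
rep();cellrep()"
```

```text
time_s: 13.85
tool_pos: [0.4945, -0.1537, 0.0475]
tool_rot: [0.264, 1.512, 0.144]
ft_force: [0.2, -0.5, -5.2]
opening: 0.341
time_s: 14.05
tool_pos: [0.4946, -0.1537, 0.0457]
tool_rot: [0.259, 1.511, 0.14]
ft_force: [-0.6, 1.2, -3.6]
opening: 0.341
t 14.05 pos [ 0.4946 -0.1537  0.0457] op 0.341 F [-0.6  1.2 -3.6] M [0.06 0.14 0.03]
 x [ 0.0587  0.0083 -0.9982] y [0.1187 0.9928 0.0152] z [ 0.9912 -0.1194  0.0573] jaw yaw 83.18 q6 -1.83
 cell org [ 0.4974 -0.1537  0.021 ] yaw -6.86 up [-0.0434 -0.0061  0.999 ]
 to nest: d [-0.0012 -0.      0.    ] tool [-0.0001 -0.0002 -0.0012] turn -0.06
```

```bash
for i in 1; do python3 -m inch '[0.002,0,-0.0003,0,0,0,0,0]'; done
python3 -m inch '[0.002,0,-0.0002,0,0,0,0,0]'
python3 -c "
from h import *
rep();cellrep()"
```

```text
time_s: 14.25
tool_pos: [0.4945, -0.1537, 0.0438]
tool_rot: [0.256, 1.511, 0.136]
ft_force: [0.1, 0.5, -2.7]
opening: 0.34
time_s: 14.45
tool_pos: [0.4946, -0.1537, 0.0418]
tool_rot: [0.253, 1.511, 0.134]
ft_force: [0.6, -0.3, -2.6]
opening: 0.34
t 14.45 pos [ 0.4946 -0.1537  0.0418] op 0.34 F [ 0.6 -0.3 -2.6] M [ 0.04  0.1  -0.03]
 x [ 0.0595  0.008  -0.9982] y [0.1187 0.9928 0.015 ] z [ 0.9912 -0.1194  0.0581] jaw yaw 83.18 q6 -1.83
 cell org [ 0.4974 -0.1537  0.017 ] yaw -6.86 up [-0.0441 -0.0058  0.999 ]
 to nest: d [-0.0012 -0.      0.    ] tool [-0.0001 -0.0002 -0.0012] turn -0.06
```

```bash
python3 -c "
from h import *
im,C=shot('wrist','w12')
cv2.imwrite('pics/w12c.png',cv2.resize(im[165:415,220:430,::-1],None,fx=2.4,fy=2.4,interpolation=cv2.INTER_CUBIC))
i,_=shot('side','s12');cv2.imwrite('pics/s12c.png',cv2.resize(i[160:280,280:420,::-1],None,fx=5,fy=5,interpolation=cv2.INTER_CUBIC))"
```

```text
(no output)
```

View pics/w12c.png

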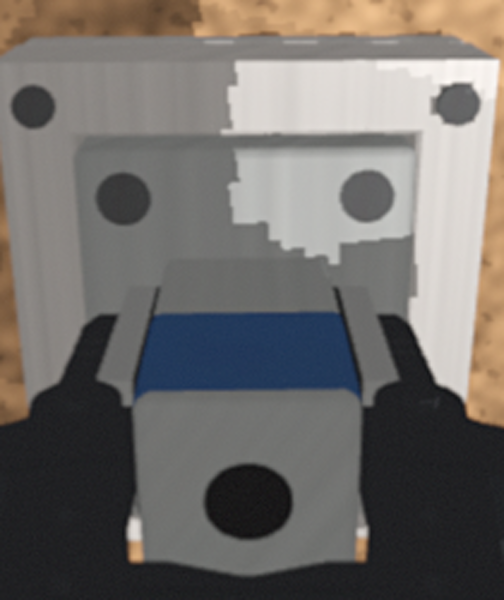

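View pics/s12c.png

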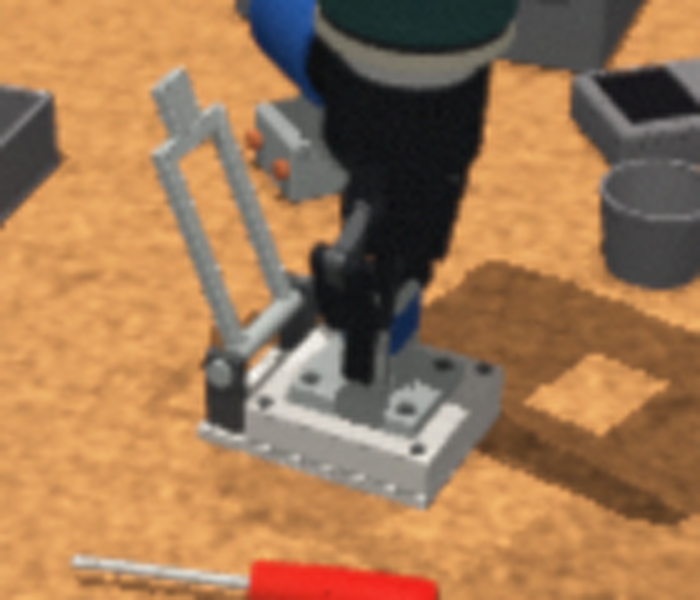

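The cell is in the pocket and level with the rim in both views. I'll press on and read the force while moving.

```bash
python3 -m inch '[0.002,0,-0.0003,0]'
python3 -m inch '[0.002,0,-0.0002,0]'
python3 -m inch '[0.002,0,-0.0002,0]'
python3 -c "
from h import *
rep();cellrep()"
```

```text
time_s: 14.65
tool_pos: [0.4946, -0.1537, 0.0401]
tool_rot: [0.25, 1.51, 0.131]
ft_force: [0.2, -0.3, 3.5]
opening: 0.341
time_s: 14.75
tool_pos: [0.4947, -0.1538, 0.0382]
tool_rot: [0.246, 1.51, 0.127]
ft_force: [-0.0, 1.2, 11.6]
opening: 0.342
time_s: 14.85
tool_pos: [0.4953, -0.1539, 0.0374]
tool_rot: [0.236, 1.508, 0.116]
ft_force: [-4.3, 3.5, 26.3]
opening: 0.342
t 14.85 pos [ 0.4953 -0.1539  0.0374] op 0.342 F [-4.3  3.5 26.3] M [ 0.39  1.38 -0.02]
 x [ 0.0621  0.0073 -0.998 ] y [0.1186 0.9928 0.0146] z [ 0.991  -0.1193  0.0608] jaw yaw 83.19 q6 -1.83
 cell org [ 0.4983 -0.1539  0.0127] yaw -6.85 up [-0.0468 -0.0051  0.9989]
 to nest: d [-0.0021  0.0002  0.    ] tool [-0.0001 -0.0001 -0.0021] turn -0.05
```

The force rose past the drag to 26 N with a 1.4 N m moment, so the tilted cell has met the seat on one edge. I'll release it and then press on the neck top with shut fingers, so it levels itself.

```bash
python3 -m inch '[0,0,0,0,0,0,0,0,0,0,0,0]' 0.6
python3 -c "
from h import *
rep()"
python3 -m inch '[-0.02,0,0.001,0,-0.03,0,0.002,0,-0.03,0,0.002,0,0,0,0,0]'
python3 -m inch '[0,0,0,0,0,0,0,0,0,0,0,0,0,0,0,0]' 0 40
python3 -c "
from h import *
rep()
im,C=shot('wrist','w13')
i,_=shot('side','s13');cv2.imwrite('pics/s13c.png',cv2.resize(i[160:280,280:420,::-1],None,fx=5,fy=5,interpolation=cv2.INTER_CUBIC))"
```

```text
time_s: 15.15
tool_pos: [0.4953, -0.1539, 0.0371]
tool_rot: [0.234, 1.508, 0.115]
ft_force: [-0.5, -0.0, 0.3]
opening: 0.598
t 15.15 pos [ 0.4953 -0.1539  0.0371] op 0.598 F [-0.5 -0.   0.3] M [ 0.04  0.03 -0.03]
 x [ 0.0622  0.0072 -0.998 ] y [0.1186 0.9928 0.0145] z [ 0.991  -0.1193  0.0609] jaw yaw 83.19 q6 -1.83
time_s: 15.55
tool_pos: [0.4941, -0.1547, 0.1177]
tool_rot: [0.268, 1.512, 0.149]
ft_force: [1.6, -1.2, -0.2]
opening: 0.598
time_s: 15.95
tool_pos: [0.4932, -0.1544, 0.1151]
tool_rot: [0.291, 1.514, 0.172]
ft_force: [-0.1, -0.0, -1.5]
opening: 0.001
t 15.95 pos [ 0.4932 -0.1544  0.1151] op 0.001 F [-0.1 -0.  -1.5] M [-0.04 -0.02  0.02]
 x [ 0.0555  0.0096 -0.9984] y [0.1188 0.9928 0.0162] z [ 0.9914 -0.1195  0.0539] jaw yaw 83.17 q6 -1.83
```

View pics/w13.png

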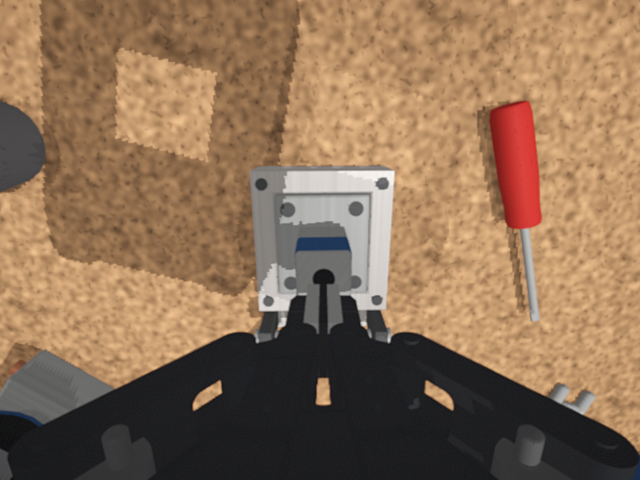

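View pics/s13c.png

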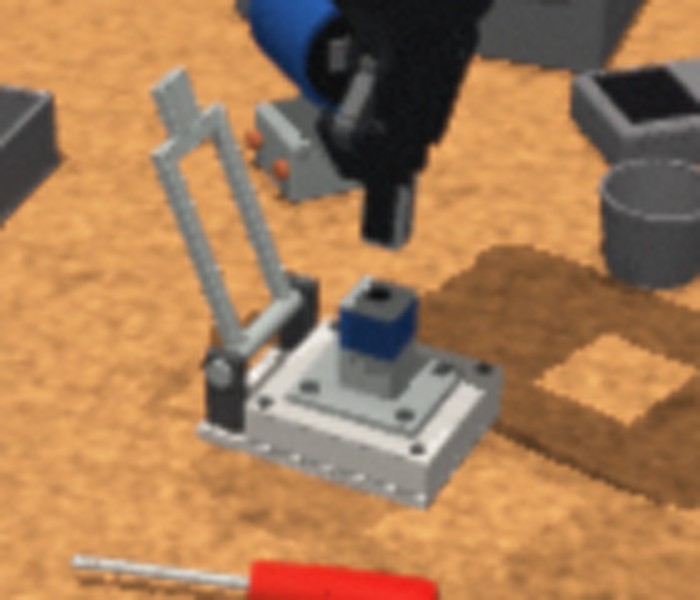

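```bash
python3 -m inch '[0.01,0,0.002,0,0.01,0,0,0,0,0,0,0]'
python3 -c "
from h import *
rep();to((.4962,-.1538,.088))"
```

```text
time_s: 16.35
tool_pos: [0.4963, -0.1543, 0.0928]
tool_rot: [0.299, 1.515, 0.18]
ft_force: [0.2, 0.3, 1.0]
opening: 0.001
t 16.35 pos [ 0.4963 -0.1543  0.0928] op 0.001 F [0.2 0.3 1. ] M [ 0.04  0.06 -0.03]
 x [ 0.0547  0.0099 -0.9985] y [0.1188 0.9928 0.0164] z [ 0.9914 -0.1195  0.0531] jaw yaw 83.17 q6 -1.82
tool shift [ 0.0048  0.0004 -0.0004] dist 0.0048
```

```bash
python3 -m inch '[0.003,0,0,0]'; python3 -m inch '[0.003,0,-0.0002,0]';python3 -m inch '[0.002,0,-0.0002,0]'
```

```text
time_s: 16.45
tool_pos: [0.4965, -0.1543, 0.0895]
tool_rot: [0.302, 1.515, 0.183]
ft_force: [0.6, -0.2, 0.4]
opening: 0.002
time_s: 16.55
tool_pos: [0.4964, -0.1542, 0.0861]
tool_rot: [0.303, 1.516, 0.184]
ft_force: [-0.6, -0.8, 0.5]
opening: 0.001
time_s: 16.65
tool_pos: [0.4966, -0.1543, 0.0844]
tool_rot: [0.297, 1.515, 0.178]
ft_force: [-4.3, 1.2, 22.9]
opening: -0.003
```

```bash
python3 -m inch '[0.0017,0,0,0,0.0017,0,0,0]'; python3 -m inch '[0.0017,0,0,0,0.0017,0,0,0]'
```

```text
time_s: 16.85
tool_pos: [0.4976, -0.1546, 0.0845]
tool_rot: [0.272, 1.513, 0.153]
ft_force: [-12.5, 3.9, 22.4]
opening: 0.0
time_s: 17.05
tool_pos: [0.4981, -0.1547, 0.0847]
tool_rot: [0.258, 1.512, 0.139]
ft_force: [-10.6, 3.3, 20.2]
opening: 0.002
```

```bash
python3 -m inch '[0.0018,0,-0.0015,0,0.0018,0,-0.001,0]'; python3 -m inch '[0.0018,0,-0.0006,0,0.0018,0,-0.0006,0]'; python3 -m inch '[0.0018,0,-0.0006,0,0.0018,0,-0.0006,0]'
python3 -c "
from h import *
rep()"
```

```text
time_s: 17.25
tool_pos: [0.4966, -0.1545, 0.0844]
tool_rot: [0.243, 1.509, 0.124]
ft_force: [-3.9, 2.9, 17.5]
opening: -0.001
time_s: 17.45
tool_pos: [0.4969, -0.1545, 0.0844]
tool_rot: [0.222, 1.505, 0.103]
ft_force: [-7.3, 3.4, 17.9]
opening: -0.001
time_s: 17.65
tool_pos: [0.4969, -0.1545, 0.0844]
tool_rot: [0.205, 1.502, 0.087]
ft_force: [-7.6, 3.1, 18.7]
opening: 0.001
t 17.65 pos [ 0.4969 -0.1545  0.0844] op 0.001 F [-7.6  3.1 18.7] M [0.59 1.27 0.04]
 x [ 0.0688  0.006  -0.9976] y [0.1179 0.9929 0.0141] z [ 0.9906 -0.1186  0.0676] jaw yaw 83.23 q6 -1.83
```

```bash
python3 -m inch '[0.0021,0,-0.0009,0,0.0021,0,-0.0009,0,0.0021,0,-0.0009,0,0.0021,0,-0.0009,0]'
python3 -m inch '[-0.02,0,0.001,0,-0.03,0,0.002,0,-0.03,0,0,0,-0.02,0,0,0,0,0,0,0]'
python3 -c "
from h import *
rep()
im,C=shot('wrist','w14');cv2.imwrite('pics/w14c.png',cv2.resize(im[130:350,220:440,::-1],None,fx=2.7,fy=2.7,interpolation=cv2.INTER_CUBIC))
i,_=shot('side','s14');cv2.imwrite('pics/s14c.png',cv2.resize(i[160:280,280:420,::-1],None,fx=5,fy=5,interpolation=cv2.INTER_CUBIC))
for c in('side','wrist'):
  for t in('yoke_bar','yoke_hinge'): print(c,t,[(round(d['conf'],2),np.round(d['xyz'],3).tolist()) for d in mark_of(t,c)[:2]])
"
```

```text
time_s: 18.05
tool_pos: [0.4969, -0.1545, 0.0845]
tool_rot: [0.166, 1.492, 0.047]
ft_force: [-7.6, 3.0, 20.3]
opening: -0.003
time_s: 18.55
tool_pos: [0.4916, -0.1552, 0.1888]
tool_rot: [0.161, 1.491, 0.043]
ft_force: [0.6, 0.8, -0.8]
opening: 0.004
t 18.55 pos [ 0.4916 -0.1552  0.1888] op 0.004 F [ 0.6  0.8 -0.8] M [0.01 0.06 0.02]
 x [ 0.0792  0.0034 -0.9968] y [0.1174 0.993  0.0127] z [ 0.9899 -0.118   0.0783] jaw yaw 83.26 q6 -1.83
side yoke_bar [(0.56, [0.603, -0.17, 0.144])]
side yoke_hinge [(0.57, [0.558, -0.162, 0.045])]
wrist yoke_bar [(0.58, [0.601, -0.168, 0.143])]
wrist yoke_hinge [(0.72, [0.561, -0.163, 0.043])]
```

View pics/s14c.png

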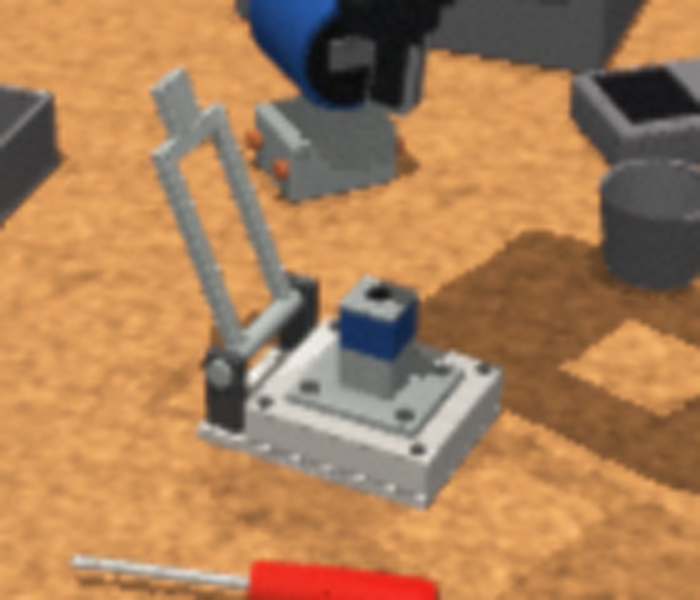

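View pics/w14c.png

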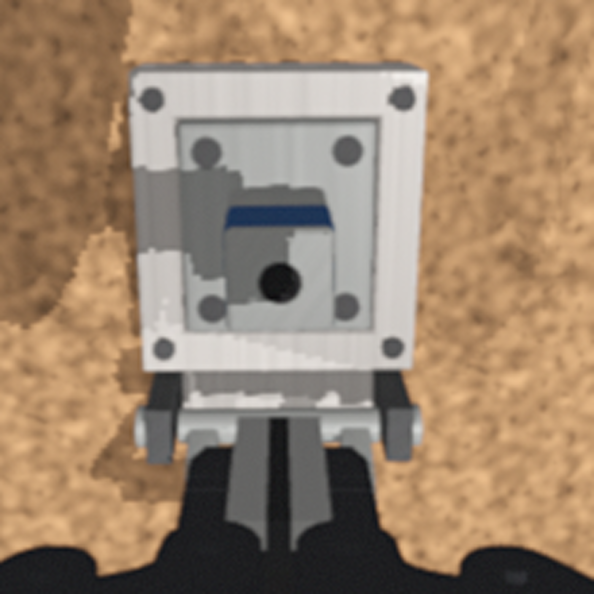

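The cell now stands level, seated in the pocket. Pressing stopped solidly at z = 0.0845 with about 20 N, which puts the shoulder near 34.5 mm. The yoke is still at about 1.98 rad. I'll take the shut fingers over it to its outer side.

```bash
cat >> h.py <<'E'
ax=np.array([np.cos(np.radians(-6.8)),np.sin(np.radians(-6.8))]);H=N+.064*ax
def rel():
    p=np.array(sense()["tool_pos"]);d=p[:2]-H;print(" hinge-rel a",round(d@ax*1e3,1),"lat",round((-d[0]*ax[1]+d[1]*ax[0])*1e3,1),"z",round(p[2]*1e3,1))
def go(a,z):
    p=H+a*1e-3*ax;to((p[0],p[1],z*1e-3))
E
python3 -m inch '[-0.02,0,0.02,0,-0.015,0,0.035,0,0,0,0.035,0,0,0,0.035,0,0,0,0.025,0,0,0,0.01,0,0,0,0,0]'
python3 -c "
from h import *
rep();rel();go(88,150)"
```

```text
time_s: 19.55
tool_pos: [0.6508, -0.1738, 0.2248]
tool_rot: [0.242, 1.504, 0.123]
ft_force: [-0.7, 0.4, -0.1]
opening: 0.005
t 19.55 pos [ 0.6508 -0.1738  0.2248] op 0.005 F [-0.7  0.4 -0.1] M [-0.04  0.06 -0.04]
 x [ 0.0657  0.0082 -0.9978] y [0.1177 0.9929 0.0159] z [ 0.9909 -0.1185  0.0643] jaw yaw 83.24 q6 -1.76
 hinge-rel a 91.8 lat -1.7 z 224.8
tool shift [ 0.0744  0.0005 -0.0086] dist 0.0749
```

```bash
python3 -m inch '[0.03,0.001,-0.002,0,0.03,0,-0.002,0,0.012,0,-0.001,0,0,0,0,0]'
python3 -c "
from h import *
rep();rel();go(56,156);go(15,165)
im,C=shot('side','s15');cv2.imwrite('pics/s15c.png',cv2.resize(im[130:280,250:420,::-1],None,fx=4,fy=4,interpolation=cv2.INTER_CUBIC))"
```

```text
time_s: 19.95
tool_pos: [0.6475, -0.1714, 0.1503]
tool_rot: [0.246, 1.505, 0.127]
ft_force: [0.2, 1.1, -0.1]
opening: -0.0
t 19.95 pos [ 0.6475 -0.1714  0.1503] op -0.0 F [ 0.2  1.1 -0.1] M [-0.05 -0.02  0.01]
 x [ 0.0648  0.0083 -0.9979] y [0.1181 0.9929 0.0159] z [ 0.9909 -0.1188  0.0634] jaw yaw 83.22 q6 -1.76
 hinge-rel a 88.3 lat 0.3 z 150.3
tool shift [-0.0077 -0.0002 -0.0319] dist 0.0328
tool shift [-0.0193 -0.0001 -0.0722] dist 0.0748
```

View pics/s15c.png

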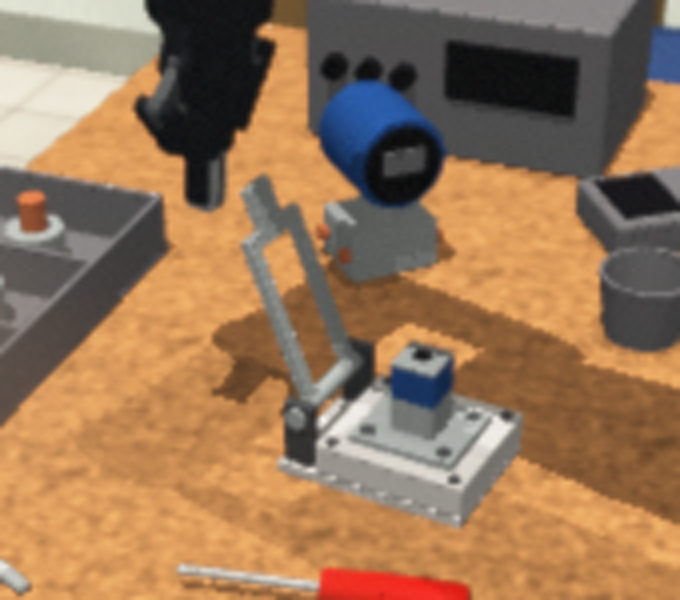

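The fingers (crop (205,195)) are on the outer side of the yoke tab (258,195), at its height. I'll push it over.

```bash
python3 -m inch '[-0.002,0,-0.009,0,-0.0025,0,-0.009,0,-0.0025,0,-0.009,0,-0.0025,0,-0.009,0,-0.0025,0,-0.009,0]'
python3 -c "
from h import *
rel()"
python3 -m inch '[-0.0025,0,-0.009,0,-0.0025,0,-0.009,0,-0.002,0,-0.009,0]'
python3 -c "
from h import *
rep();rel();go(15,165);go(-26,159)"
```

```text
time_s: 20.5
tool_pos: [0.6002, -0.1663, 0.1668]
tool_rot: [0.2, 1.498, 0.081]
ft_force: [1.1, -0.3, -0.5]
opening: 0.0
 hinge-rel a 40.8 lat -0.2 z 166.8
time_s: 20.8
tool_pos: [0.5702, -0.1628, 0.1727]
tool_rot: [0.195, 1.497, 0.076]
ft_force: [2.2, -0.0, -0.7]
opening: -0.002
t 20.8 pos [ 0.5702 -0.1628  0.1727] op -0.002 F [ 2.2 -0.  -0.7] M [-0.1  -0.21 -0.05]
 x [ 0.0735  0.0056 -0.9973] y [0.118  0.9929 0.0143] z [ 0.9903 -0.1187  0.0723] jaw yaw 83.22 q6 -1.79
 hinge-rel a 10.6 lat -0.3 z 172.7
tool shift [0.008  0.0002 0.0039] dist 0.0089
tool shift [ 0.011   0.0001 -0.0375] dist 0.0391
```

```bash
python3 -m inch '[0.003,0,-0.01,0,0.003,0,-0.009,0,0.003,0,-0.009,0,0.003,0,-0.009,0]'
python3 -c "
from h import *
rep();rel();go(-26,159);go(-63,139)"
```

```text
time_s: 21.2
tool_pos: [0.5314, -0.1581, 0.1577]
tool_rot: [0.186, 1.496, 0.068]
ft_force: [0.2, -0.6, 1.4]
opening: 0.001
t 21.2 pos [ 0.5314 -0.1581  0.1577] op 0.001 F [ 0.2 -0.6  1.4] M [-0.06 -0.14 -0.01]
 x [ 0.0747  0.0051 -0.9972] y [0.1181 0.9929 0.0139] z [ 0.9902 -0.1188  0.0736] jaw yaw 83.22 q6 -1.81
 hinge-rel a -28.5 lat -0.2 z 157.7
tool shift [-0.0011  0.0002  0.0026] dist 0.0028
tool shift [ 0.0161 -0.     -0.0358] dist 0.0393
```

```bash
python3 -m inch '[0.004,0,-0.01,0,0.004,0,-0.009,0,0.004,0,-0.009,0,0.005,0,-0.008,0]'
python3 -c "
from h import *
rep();rel();go(-63,139);go(-91,108)
im,C=shot('side','s16');cv2.imwrite('pics/s16c.png',cv2.resize(im[130:280,250:420,::-1],None,fx=4,fy=4,interpolation=cv2.INTER_CUBIC))"
```

```text
time_s: 21.6
tool_pos: [0.4937, -0.1533, 0.136]
tool_rot: [0.188, 1.496, 0.069]
ft_force: [1.6, -0.7, 0.4]
opening: 0.002
t 21.6 pos [ 0.4937 -0.1533  0.136 ] op 0.002 F [ 1.6 -0.7  0.4] M [-0.13 -0.14  0.04]
 x [ 0.0741  0.0051 -0.9972] y [0.1181 0.9929 0.0139] z [ 0.9902 -0.1188  0.073 ] jaw yaw 83.22 q6 -1.83
 hinge-rel a -66.6 lat 0.1 z 136.0
tool shift [-0.0028 -0.0001  0.0038] dist 0.0047
tool shift [ 0.0261 -0.0005 -0.0264] dist 0.0371
```

View pics/s16c.png

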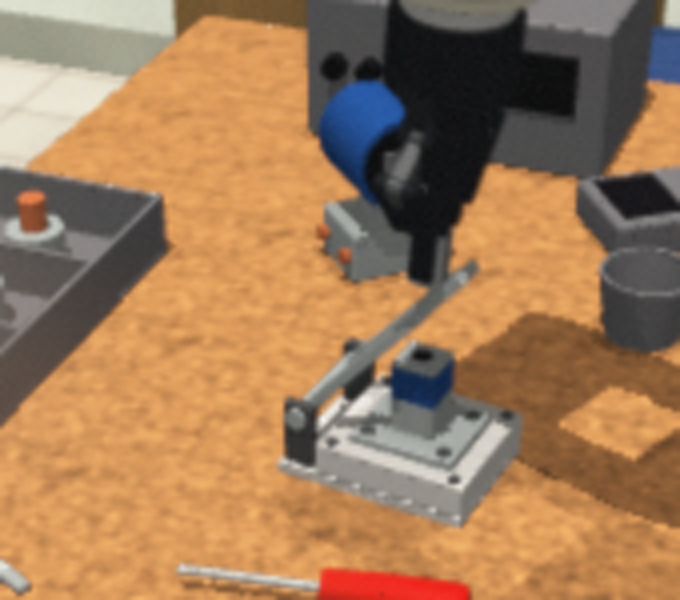

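The yoke is now about 45° down with the shut fingers resting on its bar (crop (425,280)). I'll follow the arc down.

```bash
python3 -m inch '[0.006,0,-0.007,0,0.007,0,-0.007,0,0.007,0,-0.006,0,0.007,0,-0.006,0]'
python3 -c "
from h import *
rep();rel();go(-91,108);go(-104,79)"
```

```text
time_s: 22.05
tool_pos: [0.4672, -0.1497, 0.1043]
tool_rot: [0.191, 1.497, 0.072]
ft_force: [1.1, -0.3, 1.0]
opening: -0.004
t 22.05 pos [ 0.4672 -0.1497  0.1043] op -0.004 F [ 1.1 -0.3  1. ] M [-0.06 -0.18  0.  ]
 x [ 0.0732  0.0053 -0.9973] y [0.1181 0.9929 0.0139] z [ 0.9903 -0.1188  0.072 ] jaw yaw 83.21 q6 -1.84
 hinge-rel a -93.3 lat 0.5 z 104.3
tool shift [-0.0036 -0.0005  0.0025] dist 0.0044
tool shift [ 0.0244 -0.0009 -0.0125] dist 0.0275
```

```bash
python3 -m inch '[0.008,0,-0.004,0,0.008,0,-0.004,0,0.008,0,-0.004,0]'
python3 -c "
from h import *
rel();go(-109,52)"
python3 -m inch '[0.007,0,-0.003,0,0.007,0,-0.002,0]'
python3 -c "
from h import *
rep();rel();go(-109,50)"
```

```text
time_s: 22.35
tool_pos: [0.4559, -0.148, 0.0771]
tool_rot: [0.192, 1.498, 0.073]
ft_force: [1.1, 0.7, 0.6]
opening: -0.001
 hinge-rel a -104.7 lat 0.9 z 77.1
tool shift [ 0.0247 -0.0013 -0.0061] dist 0.0255
time_s: 22.55
tool_pos: [0.4514, -0.1471, 0.0612]
tool_rot: [0.195, 1.498, 0.076]
ft_force: [1.3, -0.6, 0.7]
opening: -0.002
t 22.55 pos [ 0.4514 -0.1471  0.0612] op -0.002 F [ 1.3 -0.6  0.7] M [-0.01 -0.09  0.03]
 x [ 0.0727  0.0056 -0.9973] y [0.1182 0.9929 0.0141] z [ 0.9903 -0.1189  0.0715] jaw yaw 83.21 q6 -1.85
 hinge-rel a -109.3 lat 1.2 z 61.2
tool shift [ 0.0111 -0.0014 -0.0005] dist 0.0112
```

```bash
python3 -m inch '[0.004,0,-0.0003,0,0.004,0,-0.0003,0]'
python3 -m inch '[0.003,0,-0.0002,0]'
python3 -m inch '[0.002,0,0,0]'
python3 -c "
from h import *
rep();rel()"
```

```text
time_s: 22.75
tool_pos: [0.451, -0.1469, 0.0518]
tool_rot: [0.201, 1.499, 0.082]
ft_force: [-0.6, -0.0, 2.0]
opening: -0.0
time_s: 22.85
tool_pos: [0.451, -0.1469, 0.0485]
tool_rot: [0.202, 1.499, 0.083]
ft_force: [-4.2, -0.0, 17.0]
opening: 0.002
time_s: 22.95
tool_pos: [0.4513, -0.147, 0.048]
tool_rot: [0.199, 1.499, 0.081]
ft_force: [-24.8, 5.8, 45.3]
opening: 0.001
t 22.95 pos [ 0.4513 -0.147   0.048 ] op 0.001 F [-24.8   5.8  45.3] M [1.13 3.88 0.08]
 x [ 0.0711  0.0057 -0.9975] y [0.1181 0.9929 0.0141] z [ 0.9905 -0.1188  0.0699] jaw yaw 83.22 q6 -1.85
 hinge-rel a -109.4 lat 1.3 z 48.0
```

The yoke is on its stop, with a tip height of 48 mm against 48.5 expected. I'll back off and check.

```bash
python3 -m inch '[-0.01,0,0,0,-0.03,0,-0.002,0,-0.04,0,-0.02,0,-0.02,0,-0.03,0,0,0,0,0,0,0,0,0]'
python3 -c "
from h import *
rep();rel()
im,C=shot('side','s17');cv2.imwrite('pics/s17c.png',cv2.resize(im[160:280,280:420,::-1],None,fx=5,fy=5,interpolation=cv2.INTER_CUBIC))
for t in('yoke_bar','cell'): print(t,[(round(d['conf'],2),np.round(d['xyz'],3).tolist()) for d in mark_of(t,'side')[:2]])
p=proj([np.r_[H-.109*ax,.0485]],C);print(p)
shot('scene','c17');shot('wrist','w17')
for c in('scene','wrist'): print(c,[(round(d['conf'],2),np.round(d['xyz'],3).tolist()) for d in mark_of('yoke_bar',c)[:2]])
"
```

```text
time_s: 23.55
tool_pos: [0.3915, -0.1412, 0.1488]
tool_rot: [0.192, 1.499, 0.074]
ft_force: [-0.0, -0.9, 0.2]
opening: -0.0
t 23.55 pos [ 0.3915 -0.1412  0.1488] op -0.0 F [-0.  -0.9  0.2] M [-0.05  0.02 -0.01]
 x [ 0.072   0.0053 -0.9974] y [0.1175 0.993  0.0138] z [ 0.9905 -0.1182  0.0709] jaw yaw 83.25 q6 -1.89
 hinge-rel a -169.4 lat 0.0 z 148.8
yoke_bar [(0.79, [0.452, -0.151, 0.053]), (0.17, [0.614, -0.403, -0.002])]
cell [(0.7, [0.496, -0.153, 0.015])]
[[370.26741997 235.03330789]]
scene [(0.67, [0.449, -0.153, 0.048])]
wrist []
```

View pics/s17c.png

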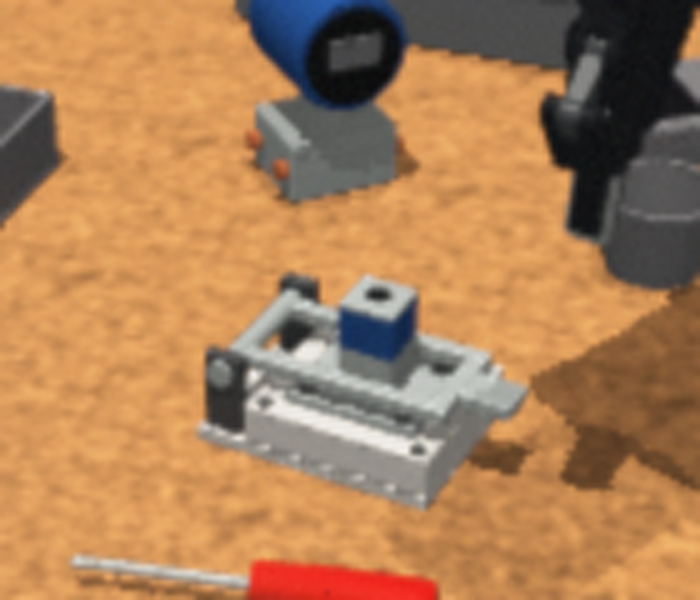

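View pics/w17.png

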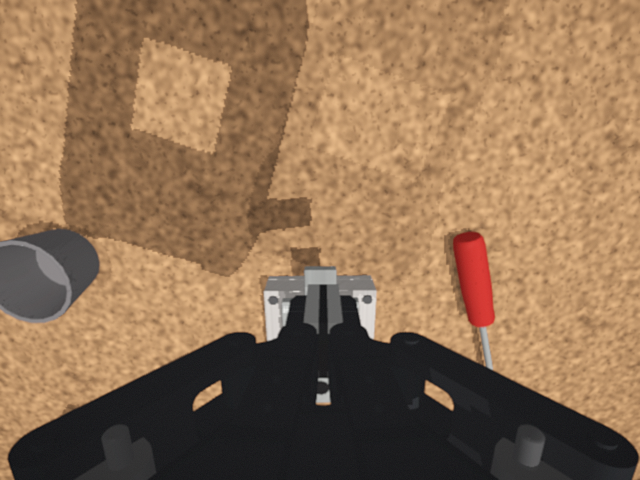

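View pics/c17.png

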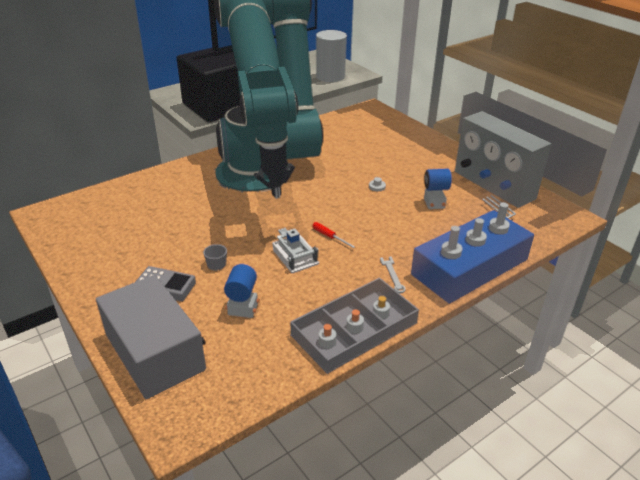

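The side view shows the yoke level over the cell, with the neck between its arms and the bolt hole at crop (379,295), unchanged from before. The scene view shows the bystanders where they were, and the arm touches nothing. I'm handing the job in.

```bash
python3 -c "
from h import *
_,C=load('s17');print(proj([np.r_[N,.0845]],C),280+379.5/5-.5,160+295.5/5-.5)
print(close_job());print(sense()['time_s'])"
```

```text
[[354.11609441 217.98061321]] 355.4 218.6
the job is handed in; nothing more can be done
None
the job is handed in; nothing more can be done
```

The cell is in the pocket and down on its seat, the yoke is closed over it, and I handed the job in at about 24 s of the 72 s allowed.

**Pressing:** With the cell gripped, it went down through the pad's drag and met the seat at about 26 N. It was tilted, so it touched on one edge first. I let go and pressed the top of the neck with shut fingers. It stopped solidly with the top at 84.4 to 84.5 mm, so the shoulder is at about 34.5 mm, inside the 32 to 40 mm range. I held it there at about 18 to 22 N for over a second.

**Yoke:** I swung it down only after that hold, and took the fingers away. The side and scene views show it level, with the bar found at 48 to 53 mm against 48.5 expected. The wrist view could not see the bar.

**Last checks:**
- The hole in the cell's neck shows within about 1.5 pixels of where a home cell's would be.
- The other things look undisturbed in the pictures; I did not measure them.
- The robot was touching nothing.

**What was not ideal:**
- The gripper tilted by up to about 4.5°, which the moves could not correct.
- My first estimate of how the cell sat in the grip was about 3 mm off. The wrist pictures put it right before the cell went in.
- The last push on the yoke peaked at about 45 N upward, plus about 25 N sideways, for one 0.1 s step. It was the fingertips against the yoke's own stop, not the cell.

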